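# Stroke-test relief valves on a lever tester

### The arm

A 6-joint arm with a two-finger parallel gripper is mounted at the origin on the work surface. World frame = base frame: x ahead of the robot, y to its left, z up, the work surface at z = 0. Lengths are in m, angles in rad, forces in N, time in s.
With the tool pointing down it reaches from about 0.25 to 0.775 m from the base axis. Payload 4 kg.
Tool frame: the origin (TCP) lies midway between the tips of the shut fingers; the grasp point (between the pads) lies 19 mm behind it (robot.tcp_to_grasp is the distance from the TCP to the grasp point, in m); x points along the fingers, y is the direction in which the jaws open and shut, and the axes are right-handed (so a half turn about x gives the same grasp; the last joint's range is limited). The gripper opens to 94 mm and grips with 3 to 60 N. Pads are 16 mm wide; open, the fingers measure 119 mm over their backs; the gripper's body (75 mm by 177 mm) begins 78 mm behind the grasp point.
Start: joints at [1.019, 0.087, 1.371, -0, 1.684, -0.103], TCP at [0.239, 0.496, 0.206] pointing down, gripper open.
Joint ranges: [-3.1, 3.1], [-0.76, 2.03], [0.27, 2.55], [-1.08, 4.22], [0.17, 2.65], [-2.57, 2.57]. Speed limits (rad/s): [2.79, 2.79, 3.14, 3.14, 3.14, 3.14].

### API

Orientations are given as [roll, pitch, yaw] about the fixed x, y, z axes, in that order (R = Rz(yaw) Ry(pitch) Rx(roll)).
In Python, from bench import robot gives the robot as it stands.
- The arm moves only by the tool send_rows, never from a script. Its argument "increments" is a list of rows, each a list of 5 numbers: the opening, from -1 (shut) to 1 (fully open), so that 0 is half open, then the shift along the tool's x, y, z in m, then the turn about the tool's x in rad. In form: [[hand, tx, ty, tz, roll], ...]. A call has 1 to 5 rows; each row is the pose to reach, as a shift and turn from the pose commanded when the call began, along the tool's axes at that moment; what a row does not reach only later rows make up. A row lasts 1/12 s, in which the tool goes at most 41.7 mm and 7.16 degrees, less where a joint would pass 70% of its speed; a pose out of reach is approached as far as the arm can. A call with a gripper value outside its range is refused whole. The fingers move at their own pace and stop on an object; the grip force is fixed at half the most. Time passes only in rows, so rows that repeat a pose let the fingers close. It gives the time, the measured TCP pose, the force and the opening at its end, in the units of the state.
- robot.get_obs(): the state, without advancing time (a new reading comes with each control period).
- robot.snapshot(name): name is "scene" or "top" or "wrist"; returns a dict with "image" (384x512x3 uint8, red, green, blue), "intrinsics" (3x3 intrinsics, pixels), "world_from_camera" (4x4, takes a point from camera to world coordinates). Camera axes: x right, y down, z forward; pixel columns grow to the right and rows downward; lengths in m; the calibration is good to about 2 mm. A picture is of the moment at which its call begins. There is no depth.
- robot.close_job(): hands the job in, once; it reports no verdict.
The state is a dict: "time": time; "joint_positions": joint angles; "qvel": joint speeds; "joint_torque": joint torques, N m; "tool_pos": TCP position; "ee_rot": TCP orientation; "wrist_force": force on the tool from outside, world axes, zero at the start; "wrist_torque": the same for the moment, N m; "width": finger opening in m.
Only numpy, scipy, OpenCV 4.12 (cv2) and the standard library are available. Lean on these libraries where they do the work, as an engineer would, in place of code of your own. Each camera call takes 0.05 s, during which the arm holds its last target.

### The job

Stroke-test the two or three spring-loaded valves on the grey mat, one at a time, starting with the leftmost as seen from the robot and working to the right. First swing the magnifier well clear of the tester's cradle; then lay each valve in the cradle with its stem towards the lever, press the lever down until it goes firm and hold it there for a moment, note how far it travelled, let it up, and put the valve lying flat back on the mat if it went firm early (sound) or into the white scrap box if it went nearly twice as far (worn). When all are sorted, swing the magnifier back over the cradle, and leave the other things on the bench where they are.

Things in the scene. Friction and masses are not known exactly. Their poses are not given: they have to be found in the camera images.
- tester: Lever tester: grey bench fixture with a cradle for one valve, a hand lever and a swing-arm magnifier. Origin on the bench under the cradle's centre; x along the cradle to the lever, y left, z up. Base plate x -65 to 215 mm, |y| < 55 mm, 20 mm high. Two grey cheeks carry the lever at x 53 to 89 mm, |y| 20 to 28 mm, 120 mm high.
- nest (a point): Where the centre of a valve's body lies when home in the cradle (valve along tester x, stem to +x); cradle floor 20 mm below, 20 mm above the bench. Back wall (24 mm above that floor) at x -35 mm. Four lugs 12 mm tall at x +-29 mm (10 long), inner faces y +-25 mm; open for fingers between. Lay the valve with its centre 0 to 7 mm ahead of here in x: pressing pushes it back to the wall.
- lever_nose (a point): Face of the lever's nose that pushes the valve's stem, half-way up the stem: with the lever up at x = +65 mm in the tester's frame, 40 mm above the bench, 10 mm from the stem of a valve that touches the back wall.
- lever_pad (a point): Centre of the top of the black pad (56 x 36 mm) at the end of the steel hand lever; push down here. Lever up: at x +183, y 0 mm in the tester's frame, 109 mm above the bench. The lever's hinge (along y) is at x +71 mm, 100 mm above the bench, 112 mm from the pad.
- lever (a joint): Lever angle, rad: 0 up (sprung), grows as the pad goes down, 0.62 at its stop. It gives easily (under 8 N at the pad) while the stem moves and goes firm when the stem bottoms: near 0.22 (pad 23 mm down) with a sound valve (stem stroke 4 mm), near 0.36 (39 mm) with a worn one (14 mm). Cradle empty: runs to 0.62. A push of about 12 N at the pad is firm.
- lens_knob (a point): Upright black knob (18 mm diameter, 50 mm tall, foot 135 mm above the bench) on the magnifier's arm, 60 mm from its pivot; the point lies 10 mm below its top. Grip it here from above, or push it, to swing the arm; the round knob turns in the fingers.
- lens_pivot (a point): Upright pivot axis of the magnifier's arm, on a steel post (26 mm diameter) at x +115, y +75 mm in the tester's frame. The arm swings level, 125 to 139 mm above the bench.
- lens_centre (a point): Centre of the magnifier's glass (92 mm across its black rim, 10 mm thick), 137 mm from the pivot in line with the knob, 130 mm above the bench.
- lens (a joint): Angle of the magnifier's arm, rad, -0.3 to 2.8: 0 with the glass centred over the cradle, barring it; grows as it swings clockwise seen from above, to the tester's left. Clear of the cradle beyond 2.0; beyond 2.4 also out of the way of what lies left of the tester. Stiff (0.2 N m): stays where left.
- mat: Thin grey bench mat, 150 (x) x 320 (y) x 3 mm, origin under its centre; the valves to be tested lie on it in a row along its y, about 105 mm apart. It may be on either side of the tester.
- bin: White open scrap box, outside 150 (x) x 300 (y) x 45 mm high, walls and floor 5 mm, origin under its centre. On the other side of the tester from the mat.
- jar: Bystander: brown glass jar with a black cap, 60 mm diameter, 90 mm tall, origin under its centre.
- gauge: Bystander: round steel pressure gauge lying on its back, 72 mm diameter, 30 mm high, with a brass stub; origin under its centre.
- wrench: Bystander, not always there: steel open-ended wrench about 160 mm long lying flat on the bench.
- notebook: Bystander: closed blue notebook, 90 x 140 x 14 mm, origin under its centre.
- valve_a_c (a point): Centre (half-way up) of the body of a spring-loaded valve, if present: first (leftmost, largest y) in the row on the mat. Aluminium block 70 (x) x 40 (y) x 40 mm lying flat, 0.2 to 0.37 kg, brass port on top, steel stem (14 mm diameter) sticking out 20 mm from its +x end, half-way up. All look alike; only a press tells sound from worn.
- valve_b_c (a point): Centre (half-way up) of the body of a spring-loaded valve, if present: first (leftmost, largest y) in the row on the mat. Aluminium block 70 (x) x 40 (y) x 40 mm lying flat, 0.2 to 0.37 kg, brass port on top, steel stem (14 mm diameter) sticking out 20 mm from its +x end, half-way up. All look alike; only a press tells sound from worn.
- valve_c_c (a point): Centre (half-way up) of the body of a spring-loaded valve, if present: second (middle) in the row on the mat. Aluminium block 70 (x) x 40 (y) x 40 mm lying flat, 0.2 to 0.37 kg, brass port on top, steel stem (14 mm diameter) sticking out 20 mm from its +x end, half-way up. All look alike; only a press tells sound from worn.
- valve_d_c (a point): Centre (half-way up) of the body of a spring-loaded valve, if present: second (middle) in the row on the mat. Aluminium block 70 (x) x 40 (y) x 40 mm lying flat, 0.2 to 0.37 kg, brass port on top, steel stem (14 mm diameter) sticking out 20 mm from its +x end, half-way up. All look alike; only a press tells sound from worn.
- valve_e_c (a point): Centre (half-way up) of the body of a spring-loaded valve, if present: third (rightmost, smallest y) in the row on the mat. Aluminium block 70 (x) x 40 (y) x 40 mm lying flat, 0.2 to 0.37 kg, brass port on top, steel stem (14 mm diameter) sticking out 20 mm from its +x end, half-way up. All look alike; only a press tells sound from worn.
- valve_f_c (a point): Centre (half-way up) of the body of a spring-loaded valve, if present: third (rightmost, smallest y) in the row on the mat. Aluminium block 70 (x) x 40 (y) x 40 mm lying flat, 0.2 to 0.37 kg, brass port on top, steel stem (14 mm diameter) sticking out 20 mm from its +x end, half-way up. All look alike; only a press tells sound from worn.
Things that resemble listed ones, but are neither listed nor needed, are in the scene too. What is shaped like the part that bears valve_a_c but blue or green is not meant.

How it is judged:
On the way, in this order (a step that is already met when the one before it is completed fails the run):
1. the magnifier is swung clear of the cradle (value of joint lens above 1.9 rad), for 0.2 s.
2. the first (leftmost) valve lies home in the cradle and the lever is pressed firmly on its stem (((horizontal distance between valve_a_c and nest below 0.012 m and contact force between lever and valve_a above 5 N) or (horizontal distance between valve_b_c and nest below 0.012 m and contact force between lever and valve_b above 5 N))), for 0.2 s.
3. the second valve lies home in the cradle and the lever is pressed firmly on its stem (((horizontal distance between valve_c_c and nest below 0.012 m and contact force between lever and valve_c above 5 N) or (horizontal distance between valve_d_c and nest below 0.012 m and contact force between lever and valve_d above 5 N))), for 0.2 s.
4. the third valve lies home in the cradle and the lever is pressed firmly on its stem (((horizontal distance between valve_e_c and nest below 0.012 m and contact force between lever and valve_e above 5 N) or (horizontal distance between valve_f_c and nest below 0.012 m and contact force between lever and valve_f above 5 N))), for 0.2 s.
At the end, for the whole second after the job is handed in: Sound valves (4 mm stroke) lie flat, centres over the mat; worn ones (14 mm) have their centres inside the scrap box, under 75 mm high; all at rest (under 0.02 m/s); lever up (under 0.05 rad); magnifier back over the cradle (within 0.2 rad of 0) (x of valve_a_c in the frame of mat between -0.075 and 0.075 m and y of valve_a_c in the frame of mat between -0.16 and 0.16 m and z of valve_a_c in the frame of mat between 0.018 and 0.03 m and linear speed of each of valve_a, valve_b, valve_c, valve_d, valve_e, valve_f below 0.02 m/s and x of valve_b_c in the frame of bin between -0.07 and 0.07 m and y of valve_b_c in the frame of bin between -0.145 and 0.145 m and z of valve_b_c in the frame of bin between 0.018 and 0.075 m and x of valve_c_c in the frame of bin between -0.07 and 0.07 m and y of valve_c_c in the frame of bin between -0.145 and 0.145 m and z of valve_c_c in the frame of bin between 0.018 and 0.075 m and x of valve_d_c in the frame of mat between -0.075 and 0.075 m and y of valve_d_c in the frame of mat between -0.16 and 0.16 m and z of valve_d_c in the frame of mat between 0.018 and 0.03 m and x of valve_e_c in the frame of mat between -0.075 and 0.075 m and y of valve_e_c in the frame of mat between -0.16 and 0.16 m and z of valve_e_c in the frame of mat between 0.018 and 0.03 m and x of valve_f_c in the frame of bin between -0.07 and 0.07 m and y of valve_f_c in the frame of bin between -0.145 and 0.145 m and z of valve_f_c in the frame of bin between 0.018 and 0.075 m and value of joint lens between -0.2 and 0.2 rad and value of joint lever below 0.05 rad); the robot touches nothing.
It fails at once if the jar is shoved (distance of jar from where it was at the start of the episode above 0.03 m).
It fails at once if the gauge is shoved (distance of gauge from where it was at the start of the episode above 0.03 m).
It fails at once if the notebook is shoved (distance of notebook from where it was at the start of the episode above 0.03 m).
It fails at once if the wrench is shoved (distance of wrench from where it was at the start of the episode above 0.03 m).
Of valve_a, valve_b only 1 to 1 are there at a start; the rules pass over those that are not, and their reading is None.
Of valve_c, valve_d only 1 to 1 are there at a start; the rules pass over those that are not, and their reading is None.
Of valve_e, valve_f, wrench only 1 to 1 are there at a start; the rules pass over those that are not, and their reading is None.
At some moment in a run one of valve_a, valve_b, valve_c, valve_d, valve_e, valve_f may be knocked a few centimetres aside while the robot is not near it.
Once in a run the grip may slacken for a moment while it holds something.
It also fails if it takes over 210 s, if anything falls off the work surface, if the arm or the gripper's body presses on something with over 40 N, if the wrist force passes 120 N, or if a joint passes its speed limit or range.

## Working session

There is one attempt and no reset: what is moved stays moved. The work goes in short steps, Python scripts to look and compute and a tool call to move; the robot and the scene stay as the last step left them, time stands still between calls to the robot, and variables do not carry over. Pictures are saved under pics/ and viewed, and the job is handed in when it is done.

Besides the shell and the picture viewer there is one more tool, called after "Request:" by a JSON object that holds its "api" and its "payload". send_rows: Moves the arm, as the interface text tells. Its arguments: {"type":"object","properties":{"increments":{"type":"array"}},"required":["increments"]}

```bash
mkdir -p pics; ls
python3 - <<'E'
from bench import robot
import cv2
print(robot.get_obs())
for n in ("scene","top","wrist"):
    s=robot.snapshot(n); cv2.imwrite(f"pics/{n}0.png",s["image"][:,:,::-1]); print(n,s["intrinsics"].round(1).tolist(),s["world_from_camera"].round(4).tolist())
E
```

```text
pics
{'time': 0.0, 'joint_positions': array([ 1.01890361e+00,  8.79650185e-02,  1.37223407e+00, -1.32054549e-05,
        1.68361435e+00, -1.03071729e-01]), 'qvel': array([ 5.08184525e-04, -6.08221313e-04,  1.27974975e-03,  9.83091583e-05,
        7.59167963e-04,  1.04176491e-03]), 'joint_torque': array([-4.06255663e-05, -3.40173733e+01, -3.02430582e+01,  7.17505161e-02,
        3.27609479e-02, -1.97909148e-04]), 'tool_pos': array([0.23835144, 0.49505958, 0.20430896]), 'ee_rot': array([-1.66795812,  1.56857551, -2.11678058]), 'wrist_force': array([-0.1982708 , -0.74554388,  0.54471975]), 'wrist_torque': array([ 0.01861231,  0.01931469, -0.06040358]), 'width': 0.09413444975896752}
scene [[348.8, 0.0, 257.0], [0.0, 348.8, 191.9], [0.0, 0.0, 1.0]] [[-0.2719, 0.6094, -0.7448, 1.3428], [0.9623, 0.1806, -0.2036, 0.2889], [0.0105, -0.772, -0.6355, 0.8399], [0.0, 0.0, 0.0, 1.0]]
top [[420.1, 0.0, 250.3], [0.0, 420.1, 193.6], [0.0, 0.0, 1.0]] [[-0.0101, -0.992, 0.1257, 0.3217], [-0.9999, 0.0113, 0.0089, 0.0598], [-0.0102, -0.1256, -0.992, 1.5537], [0.0, 0.0, 0.0, 1.0]]
wrist [[318.2, 0.0, 257.8], [0.0, 318.2, 192.3], [0.0, 0.0, 1.0]] [[0.433, 0.8694, 0.2381, 0.1684], [0.9014, -0.4167, -0.1177, 0.5289], [-0.0031, 0.2656, -0.9641, 0.3836], [0.0, 0.0, 0.0, 1.0]]
```

View pics/scene0.png

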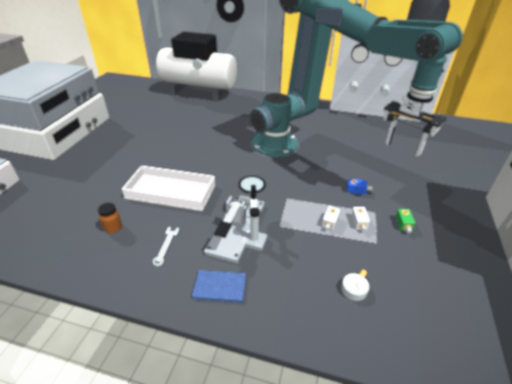

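View pics/top0.png

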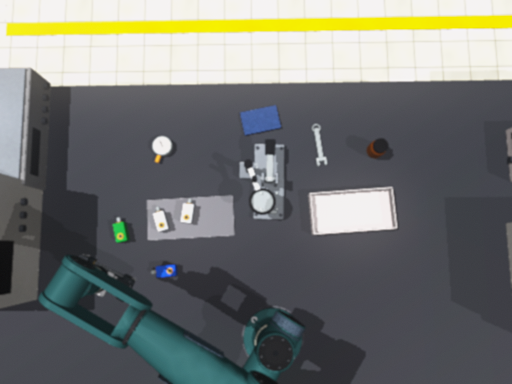

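View pics/wrist0.png

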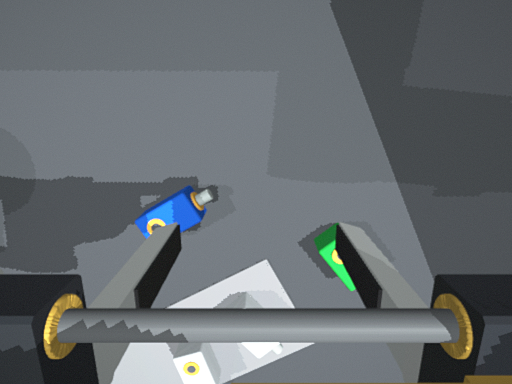

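The scene has two valves, on the mat to the left of the tester: top view (161,219) and (188,212). The tester is near (268,180) with its lens at (262,201), the bin at (352,211) and the wrench at (320,145). I'll measure these next.

```bash
cat > h.py <<'E'
from bench import robot
import numpy as np, cv2
def snap(n,f=None):
    s=robot.snapshot(n)
    if f: cv2.imwrite(f"pics/{f}.png",s["image"][:,:,::-1])
    return s
def ray(s,u,v):
    K=s["intrinsics"];T=s["world_from_camera"]
    d=T[:3,:3]@np.linalg.inv(K)@np.array([u,v,1.]); return T[:3,3],d/np.linalg.norm(d)
def onz(s,u,v,z):
    o,d=ray(s,u,v); return o+d*(z-o[2])/d[2]
def tri(s1,p1,s2,p2):
    o1,d1=ray(s1,*p1);o2,d2=ray(s2,*p2)
    t=np.linalg.lstsq(np.c_[d1,-d2],o2-o1,rcond=None)[0]
    a=o1+t[0]*d1;b=o2+t[1]*d2; return (a+b)/2,np.linalg.norm(a-b)
def proj(s,P):
    T=np.linalg.inv(s["world_from_camera"]);c=T[:3,:3]@np.array(P)+T[:3,3];c=s["intrinsics"]@c;return c[:2]/c[2]
def crop(s,f,u0,v0,u1,v1,k):
    im=s["image"][v0:v1,u0:u1,::-1];cv2.imwrite(f"pics/{f}.png",cv2.resize(im,None,fx=k,fy=k,interpolation=cv2.INTER_CUBIC))
E
python3 - <<'E'
from h import *
t=snap("top");s=snap("scene")
crop(t,"topT",220,100,310,235,4)
crop(t,"topM",100,180,250,290,5)
crop(s,"sceT",190,165,390,305,4)
for nm,(u,v),z in [("v1",(161,219),.04),("v2",(188,212),.04),("mat tl",(147,199),.003),("mat tr",(233,196),.003),("mat bl",(148,240),.003),("mat br",(234,237),.003),("bin",(352,211),.04),("blue",(168,271),.04),("green",(120,232),.04),("gauge",(162,146),.03),("jar",(377,148),.09),("nb",(260,120),.014),("wr",(320,145),.005),("wr2",(322,163),.005),("lens",(262,201),.13)]:
    print(nm,onz(t,u,v,z).round(3))
E
```

```text
v1 [0.425 0.397 0.04 ]
v2 [0.449 0.299 0.04 ]
mat tl [0.502 0.458 0.003]
mat tr [0.51  0.138 0.003]
mat bl [0.351 0.452 0.003]
mat br [0.358 0.135 0.003]
bin [ 0.446 -0.293  0.04 ]
blue [0.24  0.369 0.04 ]
green [0.38  0.544 0.04 ]
gauge [0.697 0.4   0.03 ]
jar [ 0.665 -0.379  0.09 ]
nb [0.797 0.034 0.014]
wr [ 0.7   -0.191  0.005]
wr2 [ 0.631 -0.196  0.005]
lens [0.476 0.033 0.13 ]
```

View pics/topT.png

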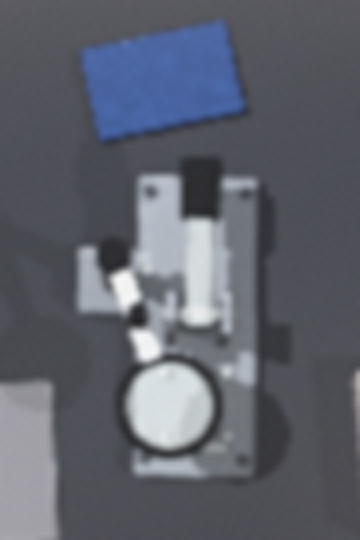

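View pics/topM.png

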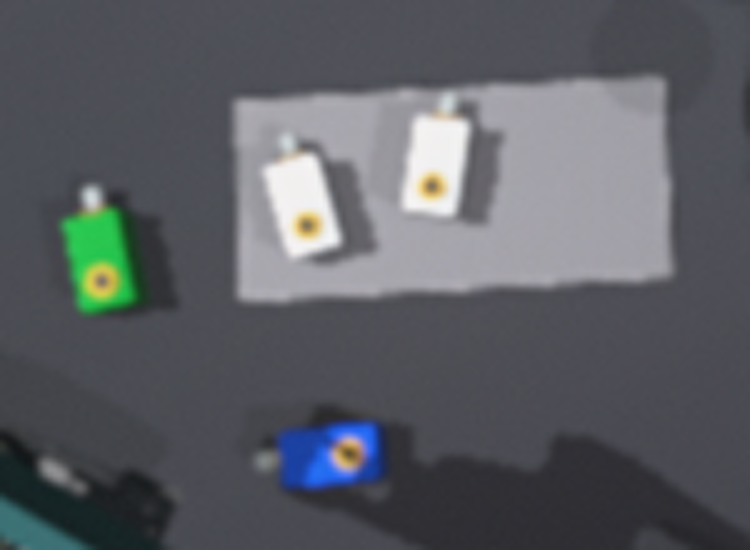

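View pics/sceT.png

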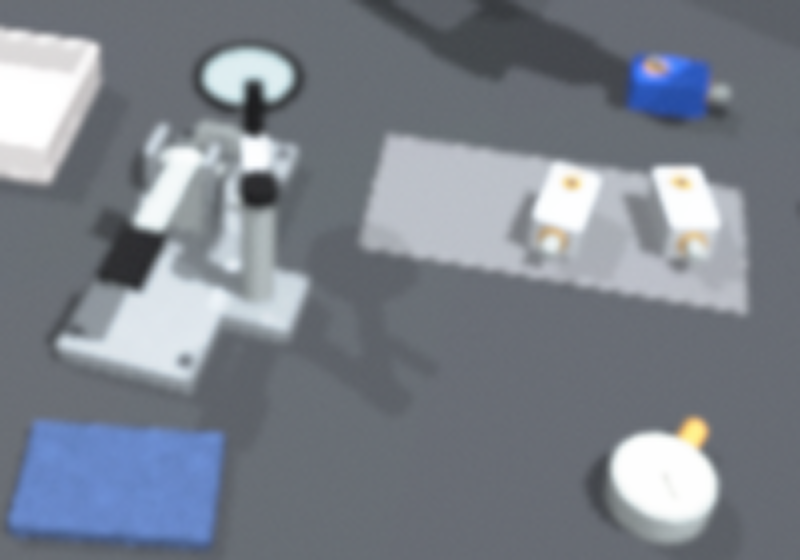

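```bash
cat > pose.py <<'E'
from h import *
from scipy.spatial.transform import Rotation as Ro
def R():
    return Ro.from_euler('xyz',robot.get_obs()["ee_rot"]).as_matrix()
def go(P,yaw=None):
    """tool-frame shift to bring TCP to P and turn so jaw axis (tool y) has world azimuth yaw (mod pi)"""
    o=robot.get_obs();Rm=R();d=Rm.T@(np.array(P)-o["tool_pos"])
    out=f"shift {d.round(4)} "
    az=np.arctan2(Rm[1,1],Rm[0,1])
    out+=f"jaw az {az:.3f} "
    if yaw is not None:
        dy=(yaw-az+np.pi/2)%np.pi-np.pi/2
        # tool x down: turn about it by r gives az change -r
        out+=f"roll {-dy*np.sign(-Rm[2,0]):.4f}"
    print(out,"pos",o["tool_pos"].round(4),"q6",o["joint_positions"][5].round(2),"F",o["wrist_force"].round(1),"w",o["width"].round(4),"t",round(o["time"],2))
E
python3 - <<'E'
from pose import *
t=snap("top");s=snap("scene")
T=lambda u,v:(220+u/4,100+v/4); S=lambda u,v:(190+u/4,165+v/4)
print("knob",tri(t,T(138,315),s,S(255,86)))
print("pivot",tri(t,T(113,250),s,S(259,186)))
print("pad",tri(t,T(202,188),s,S(132,258)))
print("lens",tri(t,T(171,404),s,S(248,76)))
C=[(138,177),(258,180),(255,475),(133,473)]
for c in C: print(onz(t,*T(*c),.02).round(4))
B=[(150,190),(245,193),(243,462),(145,462)]
b=[onz(t,*T(*c),.02) for c in B]
for x in b: print(x.round(4))
print(robot.get_obs()["ee_rot"],R().round(3).tolist())
go([.45,.1,.2],0)
M=lambda u,v:(100+u/5,180+v/5)
SS=S
print("v1 port",tri(t,M(308,225),s,S(682,182)))
print("v2 port",tri(t,M(432,186),s,S(573,183)))
E
```

```text
knob (array([0.54525215, 0.05899687, 0.17801824]), np.float64(0.0028558303448451183))
pivot (array([0.60865851, 0.0802077 , 0.13634829]), np.float64(0.0038069499812133866))
pad (array([0.67108831, 0.00115466, 0.09878122]), np.float64(0.0032875854532635166))
lens (array([0.47585659, 0.03234782, 0.12950204]), np.float64(0.0042478133000490685))
[0.7018 0.0559 0.02  ]
[ 0.6975 -0.056   0.02  ]
[ 0.4223 -0.0477  0.02  ]
[0.4253 0.0636 0.02  ]
[0.6892 0.0448 0.02  ]
[ 0.6853 -0.0437  0.02  ]
[ 0.4343 -0.037   0.02  ]
[0.4352 0.0525 0.02  ]
[-1.75749451  1.5703065  -2.20631413] [[-0.0, 0.434, 0.901], [-0.0, 0.901, -0.434], [-1.0, -0.0, -0.0]]Traceback (most recent call last):
  File "<stdin>", line 14, in <module>
  File "pose.py", line 15, in go
    print(out,"pos",o["tool_pos"].round(4),"q6",o["joint_positions"][5].round(2),"F",o["wrist_force"].round(1),"w",o["width"].round(4),"t",round(o["time"],2))
                                                                                                                   ^^^^^^^^^^^^^^^^
AttributeError: 'float' object has no attribute 'round'
```

```bash
sed -i 's/o\["width"\].round(4)/round(float(o["width"]),4)/' pose.py
python3 - <<'E'
from pose import *
t=snap("top");s=snap("scene")
S=lambda u,v:(190+u/4,165+v/4)
M=lambda u,v:(100+u/5,180+v/5)
print("v1 port",tri(t,M(308,225),s,S(682,182)))
print("v2 port",tri(t,M(432,186),s,S(573,183)))
go([.545,.057,.26],1.542)
E
```

```text
v1 port (array([0.40299945, 0.39577177, 0.04121162]), np.float64(0.003525480333936367))
v2 port (array([0.43010321, 0.30668072, 0.04082694]), np.float64(0.0037374657958193776))
shift [-0.0546 -0.2622  0.4663] jaw az 1.122 roll -0.4200 pos [0.2386 0.4955 0.2054] q6 -0.1 F [-1.4 -0.  -1.2] w 0.0942 t 0.45
```

Request:
{"api": "send_rows", "payload": {"increments": [[1,-0.055,0,0.03,-0.12],[1,-0.055,-0.03,0.07,-0.24],[1,-0.055,-0.05,0.1,-0.36],[1,-0.055,-0.07,0.13,-0.42],[1,-0.055,-0.09,0.16,-0.42]]}}

```text
time: 0.87
tool_pos: [0.3412, 0.3494, 0.2614]
ee_rot: [0.645, 1.569, 0.62]
wrist_force: [1.4, -0.0, -0.3]
width: 0.0936
```

Run:
```python
from pose import *
go([.545,.057,.26],1.542)
```

```text
shift [ 0.0014 -0.2872  0.211 ] jaw az 1.546 roll 0.0037 pos [0.3412 0.3494 0.2614] q6 -0.86 F [ 1.4 -0.  -0.3] w 0.0936 t 0.87
```

Request:
{"api": "send_rows", "payload": {"increments": [[1,0,-0.033,0.024,0],[1,0,-0.066,0.048,0],[1,0,-0.099,0.072,0],[1,0,-0.132,0.097,0],[1,0,-0.165,0.12,0]]}}

```text
time: 1.28
tool_pos: [0.4566, 0.1803, 0.2607]
ee_rot: [0.385, 1.57, 0.356]
wrist_force: [0.4, 1.0, 0.7]
width: 0.094
```

Request:
{"api": "send_rows", "payload": {"increments": [[1,0,-0.03,0.024,0],[1,0,-0.06,0.048,0],[1,0,-0.09,0.07,0],[1,0,-0.122,0.09,0],[1,0,-0.122,0.09,0]]}}

```text
time: 1.7
tool_pos: [0.5445, 0.0519, 0.2591]
ee_rot: [-1.7, 1.568, -1.737]
wrist_force: [-0.8, 0.4, -0.1]
width: 0.0943
```

Run:
```python
from pose import *
go([.545,.057,.26],1.542)
w=snap("wrist","w1"); t=snap("top","t1"); print(proj(w,[.545,.057,.178]))
```

```text
shift [-0.0009  0.0051  0.0003] jaw az 1.535 roll -0.0074 pos [0.5445 0.0519 0.2591] q6 -1.54 F [-0.8  0.4 -0.1] w 0.0943 t 1.7
[264.41312639 199.60879565]
```

View pics/w1.png

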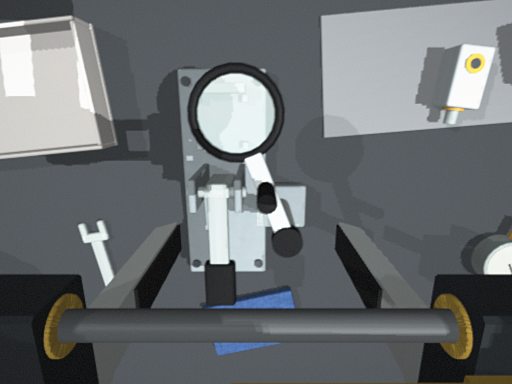

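The wrist picture shows the knob with its top near (266,188), the lens rim centred at (237,111) and the base plate corners at about (179,70), (266,68), (191,271) and (266,271). The gauge is at the right edge and the wrench at (98,245).

Run:
```python
from pose import *
w=snap("wrist");t=snap("top")
crop(w,"w1c",170,50,320,310,3)
print(w["world_from_camera"].round(3).tolist())
print(onz(w,266,188,.185), tri(w,(266,188),t,(254.5,178.75)))
print(onz(w,237,111,.13),"pad",onz(w,220,282,.109))
```

```text
[[0.031, 0.964, 0.264, 0.465], [1.0, -0.029, -0.008, 0.059], [-0.0, 0.264, -0.964, 0.439], [0.0, 0.0, 0.0, 1.0]]
[0.53096608 0.06343138 0.185     ] (array([0.56323674, 0.06154758, 0.06436712]), np.float64(0.008405217616434894))
[0.46958597 0.03894437 0.13      ] pad [0.66225677 0.00854807 0.109     ]
```

View pics/w1c.png

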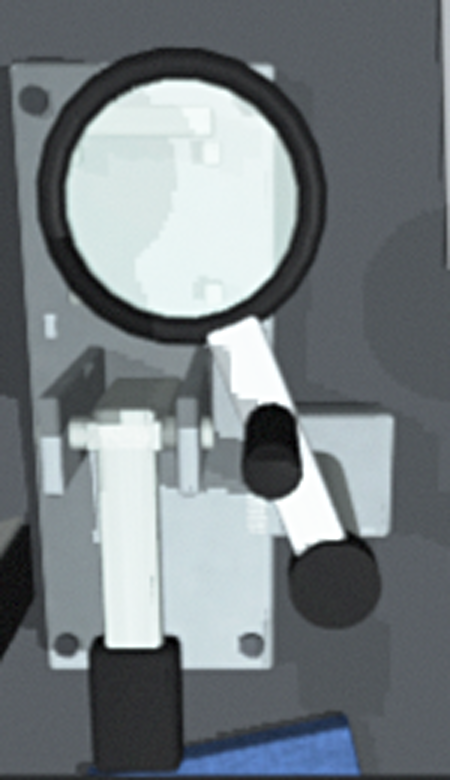

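Run:
```python
from pose import *
w=snap("wrist");t=snap("top")
W=lambda u,v:(170+u/3,50+v/3)
T=lambda u,v:(220+u/4,100+v/4)
print("knob",onz(w,*W(272,470),.185), tri(w,W(272,470),t,T(138,313)))
print("pivot",tri(w,W(335,580),t,T(113,250)))
print("pad",tri(w,W(136,705),t,T(202,188)))
print("lens",tri(w,W(182,195),t,T(171,404)))
for c in [(11,65),(273,66),(272,667),(50,667)]: print(onz(w,*W(*c),.02).round(4))
```

```text
knob [0.54664929 0.06043972 0.185     ] (array([0.54556392, 0.05902416, 0.18840901]), np.float64(0.0028273717621937716))
pivot (array([0.61293879, 0.0806422 , 0.11532441]), np.float64(0.004108854384223633))
pad (array([0.67247625, 0.00133043, 0.09774451]), np.float64(0.0037914435537514273))
lens (array([0.47423411, 0.03251585, 0.13375923]), np.float64(0.005435735579628498))
[ 0.4217 -0.0428  0.02  ]
[0.425  0.0653 0.02  ]
[0.7015 0.058  0.02  ]
[ 0.6986 -0.0507  0.02  ]
```

Request:
{"api": "send_rows", "payload": {"increments": [[1,0.035,0.0075,0.001,0],[1,0.07,0.0075,0.001,0],[1,0.102,0.0075,0.001,0],[-0.6,0.102,0.0075,0.001,0],[-0.9,0.102,0.0075,0.001,0]]}}

```text
time: 2.42
tool_pos: [0.5416, 0.0662, 0.1571]
ee_rot: [-3.138, 1.567, 3.119]
wrist_force: [0.4, 0.0, -0.3]
width: 0.0837
```

Request:
{"api": "send_rows", "payload": {"increments": [[-1,0,0,0,0],[-1,0,0,0,0],[-1,0,0,0,0]]}}

```text
time: 2.67
tool_pos: [0.545, 0.0654, 0.1617]
ee_rot: [0.064, 1.565, 0.036]
wrist_force: [-0.0, -0.0, 0.5]
width: 0.0641
```

Run:
```python
from pose import *
o=np.array([.4867,.0076]);y=-.028
c,s_=np.cos(y),np.sin(y); piv=o+np.array([c*.115-s_*.075,s_*.115+c*.075]);print("piv",piv)
p=robot.get_obs()["tool_pos"][:2]; d=p-piv; a0=np.arctan2(d[1],d[0]);r=np.hypot(*d);print(r,a0)
th0=np.arctan2(-.075,-.115)+y-a0; print("theta now",th0%(2*np.pi))
th=th0%(2*np.pi)
Rm=R()
for k in np.append(np.arange(th,2.6,.25),2.6):
    a=a0-(k-th); q=piv+r*np.array([np.cos(a),np.sin(a)])
    print(round(k,2),q.round(4),(Rm.T@np.append(q-p,0)).round(4))
go([.545,.057,.157],1.542)
snap("scene","s1");snap("wrist","w2")
```

```text
piv [0.60375465 0.07935102]
0.06040370911847632 -2.9077887541356993
theta now 0.31609803750815146
0.32 [0.545  0.0654] [0. 0. 0.]
0.57 [0.5434 0.0803] [-0.      0.0149 -0.0021]
0.82 [0.5455 0.0952] [ 0.      0.0299 -0.0004]
1.07 [0.5512 0.1092] [0.    0.044 0.005]
1.32 [0.5602 0.1212] [0.0001 0.0563 0.0136]
1.57 [0.5719 0.1307] [0.0002 0.0661 0.0251]
1.82 [0.5856 0.137 ] [0.0002 0.0727 0.0386]
2.07 [0.6005 0.1397] [0.0003 0.0759 0.0533]
2.32 [0.6155 0.1386] [0.0004 0.0752 0.0684]
2.57 [0.6298 0.1339] [0.0005 0.0709 0.0828]
2.6 [0.6316 0.1329] [0.0005 0.07   0.0847]
shift [ 0.0047 -0.0084  0.0002] jaw az 1.542 roll 0.0003 pos [0.545  0.0654 0.1617] q6 -1.53 F [-0.  -0.   0.5] w 0.0641 t 2.67
```

View pics/w2.png

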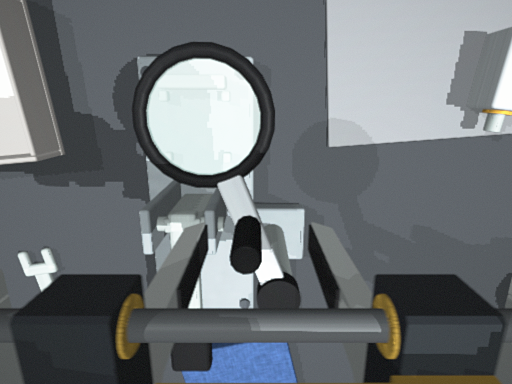

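Run:
```python
from pose import *
for i in range(5):
    snap("wrist"); o=robot.get_obs();print(o["tool_pos"].round(4),o["joint_positions"].round(4),o["wrist_force"].round(2),round(o["width"],4))
```

```text
[0.5442 0.0651 0.1601] [ 1.5600e-02  9.3800e-02  1.4534e+00  1.0000e-04  1.5914e+00 -1.5264e+00] [ 0.53 -0.34  0.54] 0.0519
[0.5439 0.0651 0.1596] [ 1.5500e-02  9.4100e-02  1.4540e+00  1.0000e-04  1.5913e+00 -1.5264e+00] [ 0.56 -0.32  0.38] 0.0486
[0.5437 0.065  0.1592] [ 1.5500e-02  9.4400e-02  1.4546e+00  1.0000e-04  1.5913e+00 -1.5264e+00] [-0.74 -0.62 -0.31] 0.0443
[0.5436 0.065  0.1589] [ 1.5500e-02  9.4600e-02  1.4550e+00  1.0000e-04  1.5912e+00 -1.5264e+00] [-0.19  0.67 -0.21] 0.0404
[0.5435 0.065  0.1587] [ 1.5500e-02  9.4700e-02  1.4552e+00  1.0000e-04  1.5912e+00 -1.5264e+00] [-0.47 -0.01 -0.32] 0.0362
```

Request:
{"api": "send_rows", "payload": {"increments": [[-1,0,-0.0055,0.002,0],[-1,0,-0.0055,0.002,0],[-1,0,-0.0055,0.002,0],[-1,0,-0.0055,0.002,0],[-1,0,-0.0055,0.002,0]]}}

```text
time: 3.43
tool_pos: [0.5451, 0.0588, 0.1583]
ee_rot: [-1.749, 1.57, -1.779]
wrist_force: [-0.1, -2.6, 0.0]
width: 0.0173
```

Request:
{"api": "send_rows", "payload": {"increments": [[-1,0,0,0,0],[-1,0,0,0,0],[-1,0,0,0,0]]}}

```text
time: 3.68
tool_pos: [0.5451, 0.0588, 0.1583]
ee_rot: [-1.659, 1.569, -1.689]
wrist_force: [-0.0, -4.9, -0.7]
width: 0.0175
```

```bash
cat > sw.py <<'E'
from pose import *
o=np.array([.4867,.0076]);y=-.028
c,s_=np.cos(y),np.sin(y); piv=o+np.array([c*.115-s_*.075,s_*.115+c*.075]);print("piv",piv)
p=robot.get_obs()["tool_pos"][:2]; d=p-piv; a0=np.arctan2(d[1],d[0]);r=np.hypot(*d);print(r,a0)
th0=np.arctan2(-.075,-.115)+y-a0
th=(th0+1)%(2*np.pi)-1; print("theta now",th)
Rm=R()
import sys
end=float(sys.argv[1])
for k in np.linspace(th,end,11):
    a=a0-(k-th); q=piv+.060*np.array([np.cos(a),np.sin(a)])
    print(round(k,2),q.round(4),(Rm.T@np.append(q-p,0)).round(4))
go([.545,.057,.157],1.542)
E
python3 sw.py 2.6; python3 -c "
from h import *
snap('wrist','w3')"
```

```text
piv [0.60375465 0.07935102]
0.06210932713316236 -2.804741333195553
theta now 0.21305061656800506
0.21 [0.5471 0.0595] [-0.      0.0008  0.002 ]
0.45 [0.544  0.0735] [-0.      0.0146 -0.0015]
0.69 [0.5443 0.0878] [-0.      0.0289 -0.0016]
0.93 [0.548  0.1016] [-0.0001  0.0428  0.0016]
1.17 [0.5548 0.1141] [-0.0001  0.0555  0.0081]
1.41 [0.5645 0.1247] [-0.0001  0.0664  0.0174]
1.65 [0.5763 0.1327] [-0.0001  0.0748  0.029 ]
1.88 [0.5897 0.1377] [-0.0001  0.0801  0.0422]
2.12 [0.6039 0.1394] [-0.0001  0.0822  0.0564]
2.36 [0.6181 0.1376] [-0.0001  0.0809  0.0706]
2.6 [0.6314 0.1326] [-0.0001  0.0763  0.0841]
shift [ 0.0013 -0.0018 -0.0001] jaw az 1.542 roll -0.0005 pos [0.5451 0.0588 0.1583] q6 -1.54 F [-0.  -4.9 -0.7] w 0.0175 t 3.68
```

View pics/w3.png

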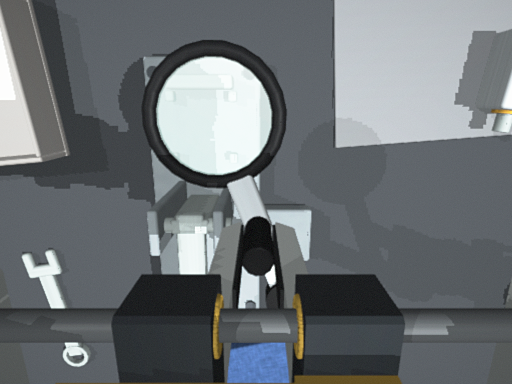

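The knob is between the fingers at (258,245), width 17.5 mm. Now I'll swing the arm clear.

Request:
{"api": "send_rows", "payload": {"increments": [[-1,0,0.007,-0.002,0],[-1,0,0.0145,-0.003,0],[-1,0,0.022,-0.003,0],[-1,0,0.029,-0.0025,0],[-1,0,0.036,-0.001,0]]}}

```text
time: 4.15
tool_pos: [0.5407, 0.0936, 0.1581]
ee_rot: [-2.713, 1.559, -2.744]
wrist_force: [-8.3, -7.3, 3.1]
width: 0.0173
```

Request:
{"api": "send_rows", "payload": {"increments": [[-1,0,0.007,0.0025,0],[-1,0,0.0135,0.006,0],[-1,0,0.0195,0.0095,0],[-1,0,0.025,0.0145,0],[-1,0,0.0305,0.019,0]]}}

```text
time: 4.57
tool_pos: [0.5625, 0.1242, 0.1579]
ee_rot: [-2.621, 1.563, -2.652]
wrist_force: [-6.0, -7.8, 1.9]
width: 0.0172
```

```bash
python3 sw.py 2.6
```

```text
piv [0.60375465 0.07935102]
0.060878229187222986 2.3142962950132127
theta now 1.3771982955388253
1.38 [0.5631 0.1235] [-0.     -0.0006  0.0006]
1.5 [0.5688 0.1281] [-0.0001  0.0042  0.0062]
1.62 [0.575 0.132] [-0.0001  0.0082  0.0123]
1.74 [0.5817 0.1351] [-0.0002  0.0116  0.0188]
1.87 [0.5887 0.1374] [-0.0002  0.014   0.0257]
1.99 [0.5959 0.1388] [-0.0003  0.0157  0.0328]
2.11 [0.6032 0.1393] [-0.0003  0.0164  0.0401]
2.23 [0.6105 0.139 ] [-0.0004  0.0162  0.0475]
2.36 [0.6177 0.1377] [-0.0004  0.0152  0.0547]
2.48 [0.6247 0.1356] [-0.0005  0.0133  0.0618]
2.6 [0.6314 0.1326] [-0.0005  0.0105  0.0686]
shift [ 0.0013 -0.0677 -0.0155] jaw az 1.541 roll -0.0014 pos [0.5625 0.1242 0.1579] q6 -1.42 F [-6.  -7.8  1.9] w 0.0172 t 4.57
```

Request:
{"api": "send_rows", "payload": {"increments": [[-1,0,0.005,0.007,0],[-1,0,0.0095,0.0145,0],[-1,0,0.0125,0.0225,0],[-1,0,0.0145,0.03,0],[-1,0,0.0155,0.037,0]]}}

```text
time: 4.98
tool_pos: [0.5994, 0.1383, 0.1578]
ee_rot: [-2.7, 1.561, -2.731]
wrist_force: [-7.6, -7.3, 2.5]
width: 0.0176
```

Request:
{"api": "send_rows", "payload": {"increments": [[-1,0,0,0.0075,0],[-1,0,-0.001,0.0145,0],[-1,0,-0.0025,0.022,0],[-1,0,-0.0055,0.03,0],[-1,0,-0.007,0.033,0]]}}

```text
time: 5.4
tool_pos: [0.6326, 0.134, 0.1577]
ee_rot: [2.709, 1.562, 2.681]
wrist_force: [-6.4, 2.3, 1.6]
width: 0.0174
```

Request:
{"api": "send_rows", "payload": {"increments": [[-1,0,0,0,0],[-1,0,0,0,0]]}}

```text
time: 5.57
tool_pos: [0.6331, 0.1339, 0.1578]
ee_rot: [2.681, 1.564, 2.653]
wrist_force: [-6.4, 0.0, -0.3]
width: 0.0172
```

```bash
python3 sw.py 2.6|tail -14; python3 -c "
from h import *
snap('top','t2')"
```

```text
0.06188025359773702 1.0774908441835447
theta now 2.6140037463684935
2.61 [0.6322 0.1322] [ 0.     -0.0017 -0.0008]
2.61 [0.6321 0.1322] [ 0.     -0.0016 -0.0009]
2.61 [0.632  0.1323] [ 0.     -0.0016 -0.001 ]
2.61 [0.6319 0.1323] [ 0.     -0.0016 -0.0011]
2.61 [0.6319 0.1324] [ 0.     -0.0015 -0.0011]
2.61 [0.6318 0.1324] [ 0.     -0.0015 -0.0012]
2.61 [0.6317 0.1324] [ 0.     -0.0015 -0.0013]
2.6 [0.6316 0.1325] [ 0.     -0.0014 -0.0014]
2.6 [0.6316 0.1325] [ 0.     -0.0014 -0.0014]
2.6 [0.6315 0.1326] [ 0.     -0.0013 -0.0015]
2.6 [0.6314 0.1326] [ 0.     -0.0013 -0.0016]
shift [ 0.001  -0.0793 -0.0859] jaw az 1.543 roll 0.0009 pos [0.6331 0.1339 0.1578] q6 -1.42 F [-6.4  0.  -0.3] w 0.0172 t 5.57
```

View pics/t2.png

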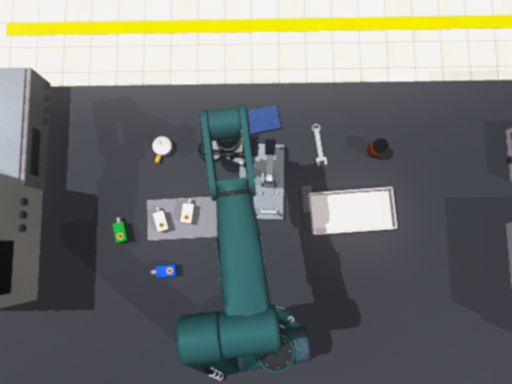

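Request:
{"api": "send_rows", "payload": {"increments": [[1,0,0,0,0],[1,0,0,0,0],[1,0,0,0,0],[1,0,0,0,0],[1,0,0,0,0]]}}

```text
time: 6.03
tool_pos: [0.6356, 0.1321, 0.1587]
ee_rot: [0.492, 1.57, 0.463]
wrist_force: [0.6, -0.1, -0.6]
width: 0.047
```

Request:
{"api": "send_rows", "payload": {"increments": [[1,-0.03,0,0,0],[1,-0.06,0,0,0],[1,-0.095,0,0,0],[1,-0.095,0.03,-0.025,0],[1,-0.095,0.06,-0.05,0]]}}

```text
time: 6.45
tool_pos: [0.589, 0.1929, 0.2571]
ee_rot: [0.287, 1.563, 0.254]
wrist_force: [-0.3, 2.0, -0.3]
width: 0.0806
```

Request:
{"api": "send_rows", "payload": {"increments": [[1,0,0.03,-0.024,0],[1,0,0.06,-0.048,0],[1,0,0.09,-0.072,0],[1,0,0.12,-0.096,0],[1,0,0.15,-0.12,0]]}}

```text
time: 6.87
tool_pos: [0.4703, 0.3481, 0.2538]
ee_rot: [0.733, 1.57, 0.704]
wrist_force: [1.3, 0.9, -0.3]
width: 0.0939
```

Request:
{"api": "send_rows", "payload": {"increments": [[1,0,0.02,-0.02,0],[1,0,0.04,-0.04,0],[1,0,0.04,-0.04,0]]}}

```text
time: 7.12
tool_pos: [0.4291, 0.3916, 0.254]
ee_rot: [1.94, 1.568, 1.918]
wrist_force: [0.5, -0.1, -0.1]
width: 0.0937
```

Run:
```python
from pose import *
w=snap("wrist","w4"); t=snap("top","t3")
go([.425,.395,.25],1.542)
```

```text
shift [ 0.0038  0.0062 -0.0073] jaw az 1.544 roll 0.0021 pos [0.4321 0.3886 0.2538] q6 -0.91 F [0.3 0.2 0.8] w 0.0943 t 7.22
```

View pics/w4.png

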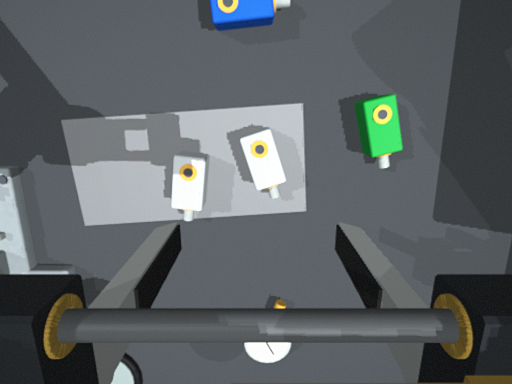

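View pics/t3.png

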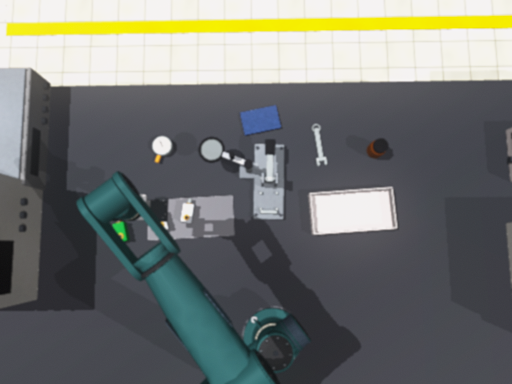

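The lens is swung clear: top view shows it at (211,150). In the wrist view v1 is at (262,158) and v2 at (189,180), stems pointing down the image (+x).

Run:
```python
from pose import *
w=snap("wrist");crop(w,"w4c",140,100,320,230,4)
hsv=cv2.cvtColor(w["image"],cv2.COLOR_RGB2HSV)
print(hsv[150,262],hsv[135,300//1],hsv[170,272],hsv[170,250])
m=((hsv[...,2]>225)).astype(np.uint8)
m[:105]=0;m[225:]=0
n,l,st,ce=cv2.connectedComponentsWithStats(m)
for i in range(1,n):
    if st[i,4]>150:
        c=cv2.findContours((l==i).astype(np.uint8),cv2.RETR_EXTERNAL,cv2.CHAIN_APPROX_NONE)[0][0]
        r=cv2.minAreaRect(c);print(st[i],r,[onz(w,*p,.043).round(4).tolist() for p in cv2.boxPoints(r)])
```

```text
[ 16  52 156] [101  14 204] [ 75   2 254] [105  12 128]
[ 370  105   36   48 1222] ((387.81500244140625, 126.29768371582031), (47.51787185668945, 29.95526885986328), 81.25383758544922) [[0.3584, 0.522, 0.043], [0.3541, 0.5565, 0.043], [0.4097, 0.5704, 0.043], [0.4144, 0.5346, 0.043]]
[ 243  126   46   70 1739] ((268.1500244140625, 162.4499969482422), (67.98896026611328, 31.622774124145508), 71.56504821777344) [[0.3897, 0.3707, 0.043], [0.3788, 0.4071, 0.043], [0.4596, 0.4333, 0.043], [0.4719, 0.395, 0.043]]
[ 174  159   34   59 1268] ((189.7852783203125, 187.79116821289062), (30.98538589477539, 58.51942825317383), 4.39870548248291) [[0.4906, 0.2755, 0.043], [0.4147, 0.2884, 0.043], [0.4186, 0.3264, 0.043], [0.4949, 0.3153, 0.043]]
```

View pics/w4c.png

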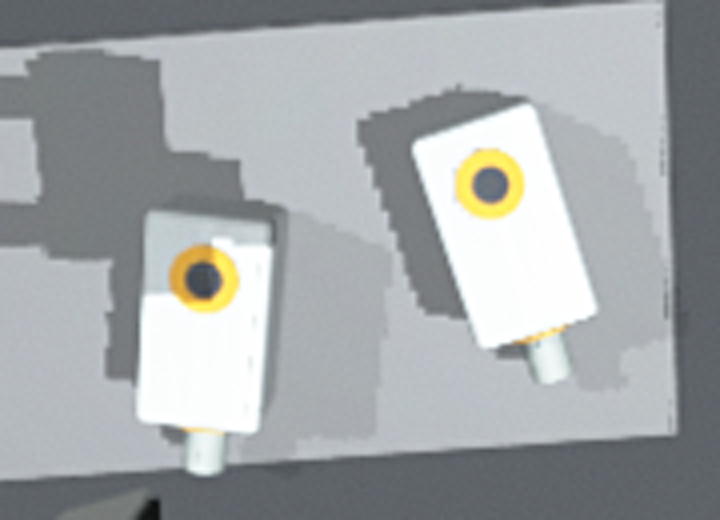

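Run:
```python
from pose import *
w=snap("wrist")
W=lambda u,v:(140+u/4,100+v/4)
for q in ([(412,146),(533,101),(598,310),(486,350)],[(147,210),(273,212),(261,434),(136,422)]):
    P=np.array([onz(w,*W(*c),.043)[:2] for c in q]);c=P.mean(0)
    d=(P[2]+P[3]-P[0]-P[1]);print(c.round(4),"axis yaw",np.arctan2(d[1],d[0]),"L",np.linalg.norm(d)/2,"W",np.linalg.norm(P[1]-P[0]),np.linalg.norm(P[2]-P[3]))
for c in [(665,0),(677,434)]: print(onz(w,*W(*c),.003).round(4))
go([.425,.395,.25],1.542)
```

```text
[0.418  0.3991] axis yaw 0.30223262692822744 L 0.06769304599898783 W 0.038854791600114284 0.03739700924194584
[0.4449 0.3031] axis yaw -0.1341691005586865 L 0.07044435171963119 W 0.038677642987254506 0.04020476274028771
[0.3512 0.4525 0.003 ]
[0.4994 0.4587 0.003 ]
shift [ 0.0035  0.0074 -0.0085] jaw az 1.541 roll -0.0009 pos [0.4333 0.3874 0.2535] q6 -0.91 F [ 0.7  0.2 -0. ] w 0.0942 t 7.32
```

Run:
```python
from pose import *
go([.418,.399,.10],1.873)
```

```text
shift [ 0.1535  0.0112 -0.0157] jaw az 1.541 roll -0.3319 pos [0.4333 0.3874 0.2535] q6 -0.91 F [ 0.7  0.2 -0. ] w 0.0942 t 7.32
```

Request:
{"api": "send_rows", "payload": {"increments": [[1,0.03,0.011,-0.016,-0.11],[1,0.06,0.011,-0.016,-0.22],[1,0.09,0.011,-0.016,-0.332],[1,0.12,0.011,-0.016,-0.332],[1,0.15,0.011,-0.016,-0.332]]}}

```text
time: 7.73
tool_pos: [0.4181, 0.3982, 0.1022]
ee_rot: [-0.025, 1.57, 0.276]
wrist_force: [-0.1, 0.9, -1.5]
width: 0.0939
```

Request:
{"api": "send_rows", "payload": {"increments": [[1,0,0,0,0],[1,0,0,0,0],[1,0,0,0,0]]}}

```text
time: 7.98
tool_pos: [0.4185, 0.3994, 0.1054]
ee_rot: [0.331, 1.568, 0.633]
wrist_force: [-0.8, 0.8, 0.7]
width: 0.0939
```

Run:
```python
from pose import *
go([.418,.399,.011],1.873)
w=snap("wrist","w5")
```

```text
shift [ 0.0944 -0.0003 -0.0009] jaw az 1.872 roll -0.0005 pos [0.4185 0.3994 0.1054] q6 -1.21 F [-0.8  0.8  0.7] w 0.0939 t 7.98
```

View pics/w5.png

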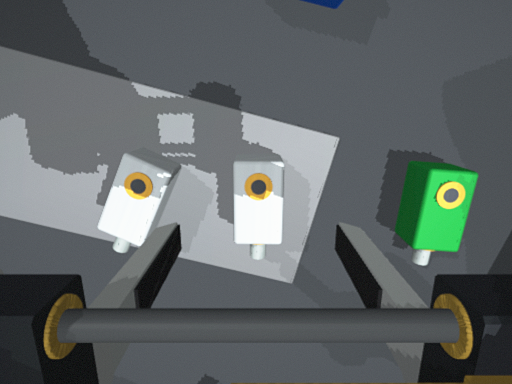

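Run:
```python
from pose import *
w=snap("wrist")
P=np.array([onz(w,*c,.043)[:2] for c in [(234,161),(284,161),(282,243),(234,243)]]);print(P.mean(0),np.linalg.norm(P[0]-P[3]),np.linalg.norm(P[0]-P[1]))
go([*P.mean(0),.011],1.873)
```

```text
[0.41715395 0.40003321] 0.0685358398505953 0.03844519988809242
shift [ 0.0956  0.0002 -0.0021] jaw az 1.873 roll 0.0001 pos [0.4188 0.4002 0.1066] q6 -1.21 F [-1.1 -0.5  0.3] w 0.0939 t 8.08
```

Request:
{"api": "send_rows", "payload": {"increments": [[1,0.03,0,-0.001,0],[1,0.06,0,-0.001,0],[1,0.085,0,-0.001,0],[1,0.094,0,-0.001,0],[-1,0.094,0,-0.001,0]]}}

```text
time: 8.5
tool_pos: [0.4152, 0.3984, 0.0082]
ee_rot: [-2.77, 1.568, -2.467]
wrist_force: [-0.4, -0.7, 0.1]
width: 0.0902
```

Request:
{"api": "send_rows", "payload": {"increments": [[-1,0,0,0,0],[-1,0,0,0,0],[-1,0,0,0,0],[-1,0,0,0,0],[-1,0,0,0,0]]}}

```text
time: 8.92
tool_pos: [0.4167, 0.3997, 0.0108]
ee_rot: [0.389, 1.568, 0.693]
wrist_force: [-1.1, -0.2, 0.0]
width: 0.0575
```

Request:
{"api": "send_rows", "payload": {"increments": [[-1,0,0,0,0],[-1,0,0,0,0],[-1,0,0,0,0]]}}

```text
time: 9.17
tool_pos: [0.4161, 0.399, 0.0096]
ee_rot: [-0.381, 1.57, -0.078]
wrist_force: [0.1, -0.6, 0.8]
width: 0.0399
```

Request:
{"api": "send_rows", "payload": {"increments": [[-1,-0.03,0,0,0],[-1,-0.06,0,0,0],[-1,-0.1,0,0,0],[-1,-0.13,0,0,0],[-1,-0.14,0,0,0]]}}

```text
time: 9.58
tool_pos: [0.4178, 0.4006, 0.155]
ee_rot: [0.374, 1.562, 0.677]
wrist_force: [1.2, 1.7, -1.1]
width: 0.0399
```

Run:
```python
from pose import *
go([.490,.0075,.15],1.543)
```

```text
shift [ 0.0033 -0.3967 -0.0486] jaw az 1.874 roll 0.3311 pos [0.4178 0.4006 0.155 ] q6 -1.21 F [ 1.2  1.7 -1.1] w 0.0399 t 9.58
```

Request:
{"api": "send_rows", "payload": {"increments": [[-1,0,-0.035,-0.004,0.06],[-1,0,-0.07,-0.008,0.12],[-1,0,-0.105,-0.012,0.2],[-1,0,-0.14,-0.016,0.27],[-1,0,-0.175,-0.02,0.331]]}}

```text
time: 10.0
tool_pos: [0.448, 0.2242, 0.147]
ee_rot: [-2.742, 1.567, -2.772]
wrist_force: [0.2, -0.1, -2.5]
width: 0.0401
```

Run:
```python
from pose import *
go([.490,.0075,.15],1.543)
```

```text
shift [-0.0029 -0.2154  0.0486] jaw az 1.540 roll -0.0027 pos [0.448  0.2242 0.147 ] q6 -1.19 F [ 0.2 -0.1 -2.5] w 0.0401 t 10.0
```

Request:
{"api": "send_rows", "payload": {"increments": [[-1,0,-0.035,0.008,0],[-1,0,-0.07,0.016,0],[-1,0,-0.105,0.024,0],[-1,0,-0.14,0.032,0],[-1,0,-0.175,0.04,0]]}}

```text
time: 10.42
tool_pos: [0.4831, 0.0484, 0.1472]
ee_rot: [3.097, 1.567, 3.069]
wrist_force: [0.6, 0.3, -3.5]
width: 0.0399
```

Request:
{"api": "send_rows", "payload": {"increments": [[-1,0,-0.02,0.005,0],[-1,0,-0.038,0.008,0],[-1,0,-0.038,0.008,0],[-1,0,-0.038,0.008,0]]}}

```text
time: 10.75
tool_pos: [0.4902, 0.0114, 0.1474]
ee_rot: [2.879, 1.567, 2.849]
wrist_force: [0.1, 1.2, -2.7]
width: 0.0401
```

Run:
```python
from pose import *
for i in range(3): snap("top")
w=snap("wrist","w6")
go([.490,.0075,.15],1.543)
```

```text
shift [-0.0012 -0.0055 -0.0006] jaw az 1.545 roll 0.0016 pos [0.4907 0.013  0.1488] q6 -1.63 F [-0.   0.  -2.3] w 0.0397 t 10.95
```

View pics/w6.png

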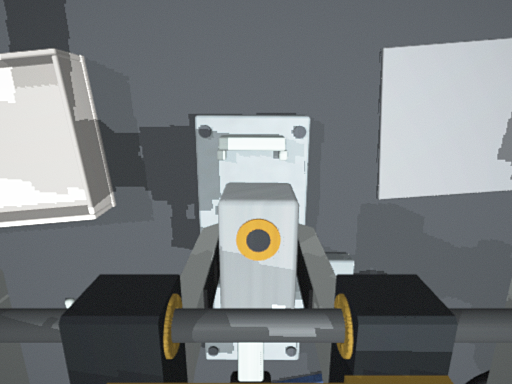

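Run:
```python
from pose import *
w=snap("wrist");crop(w,"w6c",180,100,330,250,4)
t=snap("top");crop(t,"t6c",220,130,310,235,6)
a=onz(w,197,116,.02);b=onz(w,309,116,.02);print(a,b,(a+b)/2)
```

```text
[ 0.42163809 -0.04283037  0.02      ] [0.42430336 0.06261359 0.02      ] [0.42297072 0.00989161 0.02      ]
```

View pics/w6c.png

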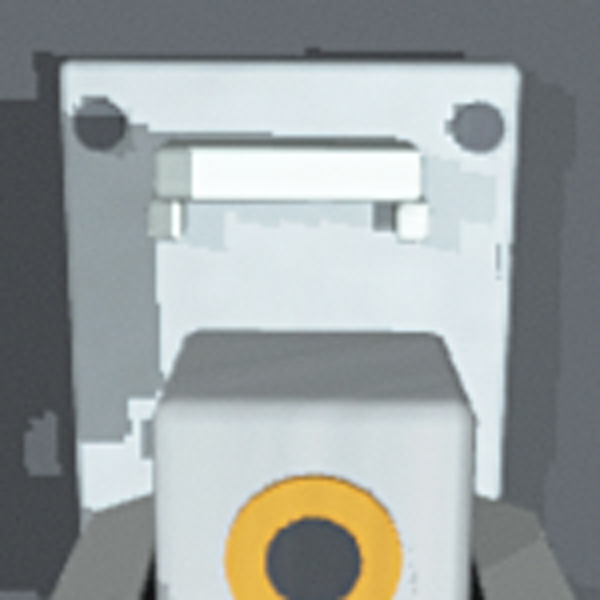

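View pics/t6c.png

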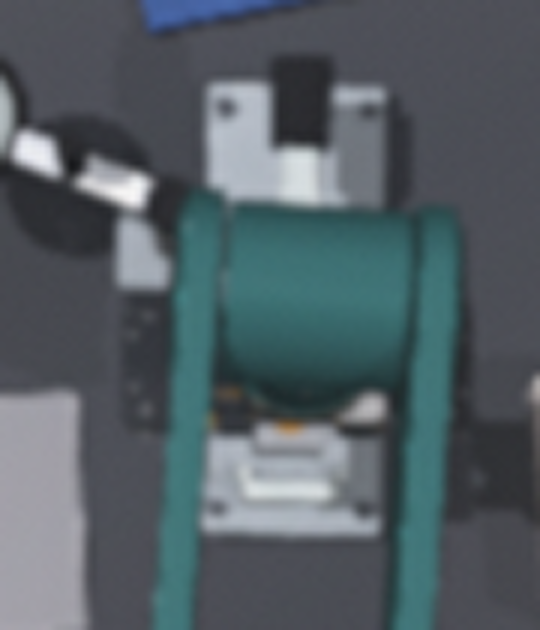

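Run:
```python
from pose import *
w=snap("wrist")
W=lambda u,v:(180+u/4,100+v/4)
f=lambda u,v,z:onz(w,*W(u,v),z)
for n,a,b,z in [("plate",(62,63),(519,64),.02),("bolt",(101,125),(479,126),.02),("wall top front",(155,199),(420,199),.044),("valve near top",(157,402),(470,402),.187)]:
    A=f(*a,z);B=f(*b,z);print(n,((A+B)/2).round(4),np.linalg.norm(A-B).round(4), "yaw",np.arctan2(B[1]-A[1],B[0]-A[0])-np.pi/2)
go([.490,.0075,.15],1.543)
```

```text
plate [0.4232 0.0094 0.02  ] 0.1077 yaw -0.0272699125176723
bolt [0.4376 0.0089 0.02  ] 0.0902 yaw -0.02772116075320663
wall top front [0.4519 0.0083 0.044 ] 0.0592 yaw -0.02508238946965058
valve near top [0.4561 0.0138 0.187 ] 0.0363 yaw -0.02498807514000556
shift [-0.0007 -0.0053 -0.0009] jaw az 1.545 roll 0.0015 pos [0.4911 0.0128 0.1493] q6 -1.63 F [-0.3  0.5 -2.2] w 0.0401 t 11.1
```

Request:
{"api": "send_rows", "payload": {"increments": [[-1,0,-0.0053,-0.0008,0.0015],[-1,0.03,-0.0053,-0.0008,0.0015],[-1,0.06,-0.0053,-0.0008,0.0015],[-1,0.085,-0.0053,-0.0008,0.0015],[-1,0.085,-0.0053,-0.0008,0.0015]]}}

```text
time: 11.52
tool_pos: [0.4869, 0.0067, 0.06]
ee_rot: [3.089, 1.562, 3.06]
wrist_force: [-0.2, 0.8, -2.7]
width: 0.0397
```

Run:
```python
from pose import *
for i in range(4): w=snap("wrist")
snap("wrist","w7"); 
go([.4902,.0075,.028],1.543)
```

```text
shift [ 0.0383  0.001  -0.0014] jaw az 1.542 roll -0.0013 pos [0.4915 0.0065 0.0663] q6 -1.64 F [-0.2  0.2 -3.3] w 0.0399 t 11.77
```

View pics/w7.png

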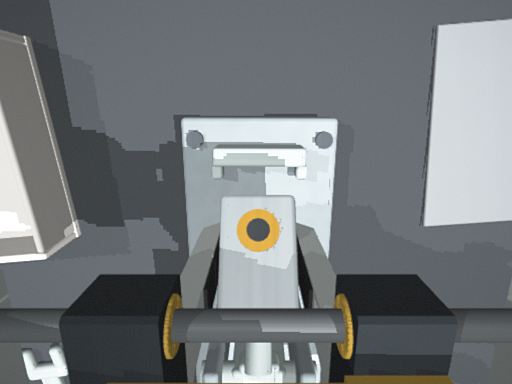

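Request:
{"api": "send_rows", "payload": {"increments": [[-1,0.015,0.0005,-0.001,0],[-1,0.028,0.0005,-0.001,0],[-1,0.035,0.0005,-0.001,0],[-1,0.035,0.0005,-0.001,0],[-1,0.035,0.0005,-0.001,0]]}}

```text
time: 12.18
tool_pos: [0.4938, 0.0069, 0.0354]
ee_rot: [-0.024, 1.56, -0.053]
wrist_force: [-0.5, 0.5, 10.1]
width: 0.0398
```

Run:
```python
from pose import *
for i in range(4): w=snap("wrist")
go([.4902,.0075,.028],1.543)
```

```text
shift [ 0.0073  0.0005 -0.0037] jaw az 1.542 roll -0.0013 pos [0.4938 0.0069 0.0353] q6 -1.64 F [-0.6  0.6 10.9] w 0.0399 t 12.38
```

Run:
```python
from pose import *
w=snap("wrist","w8");s=snap("scene");crop(s,"s8",190,165,290,265,6)
print(robot.get_obs()["wrist_torque"])
```

```text
[0.14492506 0.19073541 0.09011093]
```

View pics/w8.png

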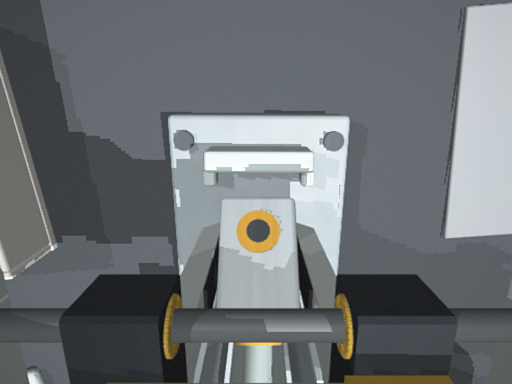

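View pics/s8.png

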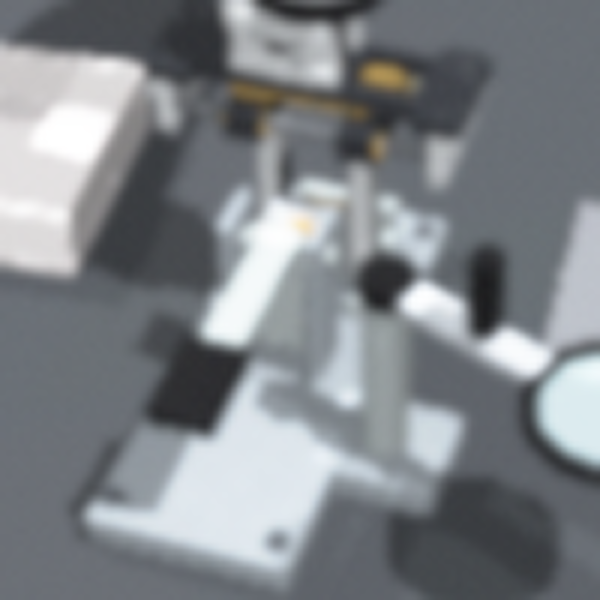

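Run:
```python
from pose import *
w=snap("wrist"); go([.4902,.0075,.028],1.543)
crop(w,"w8c",150,100,370,300,3.6)
for z in (.06,.064,.068): print(z,onz(w,258,198,z).round(4), onz(w,222,198,z)[1]-onz(w,295,198,z)[1])
print(onz(w,258,170,.044).round(4),"port",onz(w,258,231,.065).round(4))
```

```text
shift [ 0.0073  0.0005 -0.0037] jaw az 1.542 roll -0.0013 pos [0.4938 0.0069 0.0354] q6 -1.64 F [-1.1  1.  11.4] w 0.0401 t 12.53
0.06 [0.4612 0.0077 0.06  ] -0.03684213249857707
0.064 [0.46   0.0078 0.064 ] -0.03588278776369485
0.068 [0.4587 0.0078 0.068 ] -0.03492344302881263
[0.4502 0.008  0.044 ] port [0.477  0.0073 0.065 ]
```

View pics/w8c.png

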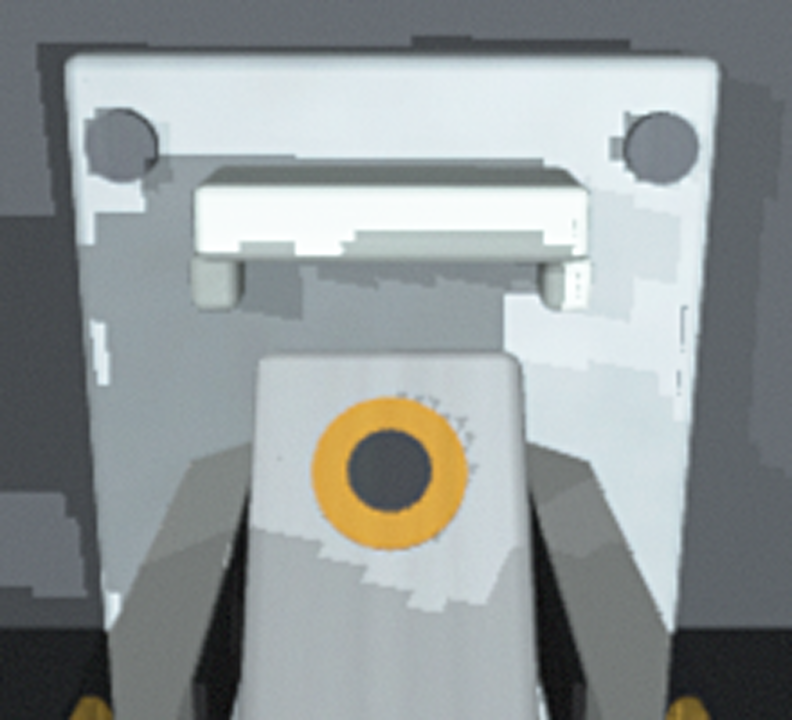

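The valve has pitched stem-up in the grip: its near end looks narrower and lower, and it touched down early at z .035. I'll press gently to level it against the cradle floor.

Request:
{"api": "send_rows", "payload": {"increments": [[-1,0.001,0,-0.002,0],[-1,0.002,0,-0.003,0],[-1,0.003,0,-0.003,0],[-1,0.003,0,-0.003,0]]}}

```text
time: 12.87
tool_pos: [0.4937, 0.0069, 0.0353]
ee_rot: [-0.019, 1.553, -0.048]
wrist_force: [0.6, 1.2, 19.0]
width: 0.0398
```

Run:
```python
from pose import *
go([.4902,.0075,.028],1.543)
snap("wrist","w9")
```

```text
shift [ 0.0072  0.0005 -0.0036] jaw az 1.542 roll -0.0013 pos [0.4937 0.0069 0.0353] q6 -1.64 F [ 0.6  1.2 19. ] w 0.0398 t 12.87
```

View pics/w9.png

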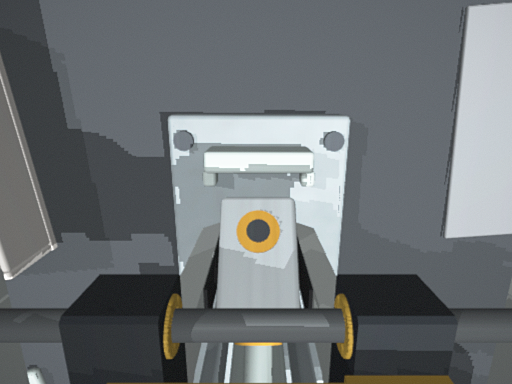

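Request:
{"api": "send_rows", "payload": {"increments": [[-1,-0.009,0,0,0],[-1,-0.009,0,-0.004,0],[-1,-0.009,0,-0.006,0],[-1,-0.004,0,-0.006,0],[-1,0,0,-0.006,0]]}}

```text
time: 13.33
tool_pos: [0.4843, 0.0072, 0.0323]
ee_rot: [-0.016, 1.561, -0.045]
wrist_force: [-0.8, 1.1, 29.3]
width: 0.0399
```

Request:
{"api": "send_rows", "payload": {"increments": [[-1,0.003,0,0.002,0],[-1,0.004,0,0.004,0],[-1,0.004,0,0.006,0],[-1,0.004,0,0.006,0]]}}

```text
time: 13.67
tool_pos: [0.4903, 0.007, 0.0281]
ee_rot: [-0.012, 1.561, -0.041]
wrist_force: [-2.1, 0.5, 21.7]
width: 0.0398
```

Run:
```python
from pose import *
go([.4902,.0075,.028],1.543)
snap("wrist","w10")
```

```text
shift [ 0.0001  0.0005 -0.0001] jaw az 1.542 roll -0.0015 pos [0.4903 0.007  0.0281] q6 -1.64 F [-2.1  0.5 21.7] w 0.0398 t 13.67
```

View pics/w10.png

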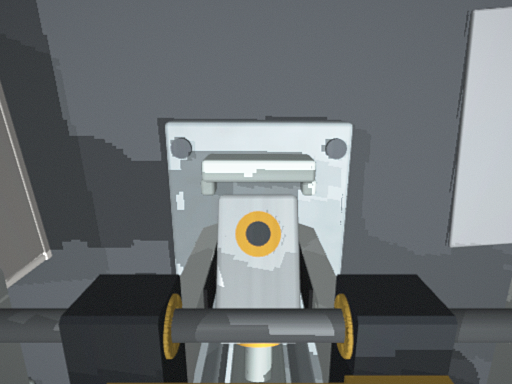

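Request:
{"api": "send_rows", "payload": {"increments": [[-1,-0.006,0,0,0],[-1,-0.006,0,0,0],[0.2,-0.006,0,0,0],[0.5,-0.006,0,0,0],[0.5,-0.006,0,0,0]]}}

```text
time: 14.13
tool_pos: [0.4855, 0.0073, 0.0274]
ee_rot: [3.04, 1.569, 3.011]
wrist_force: [-0.2, -1.2, -0.6]
width: 0.0567
```

Request:
{"api": "send_rows", "payload": {"increments": [[0.5,0,0,0,0],[0.6,0,0,0,0],[0.6,0,0,0,0]]}}

```text
time: 14.38
tool_pos: [0.4862, 0.0072, 0.0282]
ee_rot: [2.837, 1.57, 2.808]
wrist_force: [-0.3, 0.1, -0.2]
width: 0.074
```

Run:
```python
from pose import *
go([.4902,.0075,.15],1.543)
snap("wrist","w11")
```

```text
shift [-0.1218  0.0004  0.004 ] jaw az 1.541 roll -0.0015 pos [0.4862 0.0072 0.0282] q6 -1.64 F [-0.3  0.1 -0.2] w 0.074 t 14.38
```

View pics/w11.png

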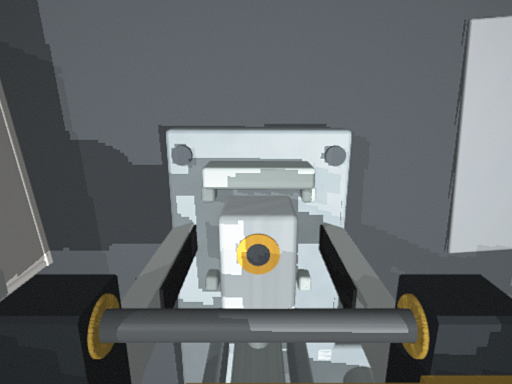

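Request:
{"api": "send_rows", "payload": {"increments": [[0.6,-0.035,0,0,0],[0.6,-0.07,0,0,0],[0.6,-0.11,0,0,0],[-1,-0.15,0,0,0],[-1,-0.15,0,0.03,0]]}}

```text
time: 14.85
tool_pos: [0.5184, 0.0062, 0.1899]
ee_rot: [-0.074, 1.554, -0.103]
wrist_force: [1.0, 1.0, 1.6]
width: 0.0652
```

Request:
{"api": "send_rows", "payload": {"increments": [[-1,0,0,0.035,0],[-1,0,0,0.07,0],[-1,0,-0.002,0.1,0],[-1,0,-0.004,0.13,0],[-1,0,-0.005,0.155,0]]}}

```text
time: 15.27
tool_pos: [0.6728, -0.0035, 0.1777]
ee_rot: [-3.072, 1.57, -3.102]
wrist_force: [-1.0, 0.2, -0.5]
width: 0.0321
```

Request:
{"api": "send_rows", "payload": {"increments": [[-1,0,0,0,0],[-1,0,0,0,0],[-1,0,0,0,0],[-1,0,0,0,0],[-1,0,0,0,0]]}}

```text
time: 15.68
tool_pos: [0.6702, -0.0031, 0.1795]
ee_rot: [0.032, 1.57, 0.003]
wrist_force: [-0.3, 0.2, 0.9]
width: 0.0011
```

Run:
```python
from pose import *
go([.6699,.0026,.112],1.543)
w=snap("wrist","w12");s=snap("scene","s12")
crop(s,"s12c",190,165,290,265,6)
```

```text
shift [ 0.0675  0.0056 -0.0006] jaw az 1.542 roll -0.0014 pos [ 0.6702 -0.0031  0.1795] q6 -1.63 F [-0.3  0.2  0.9] w 0.0011 t 15.68
```

View pics/w12.png

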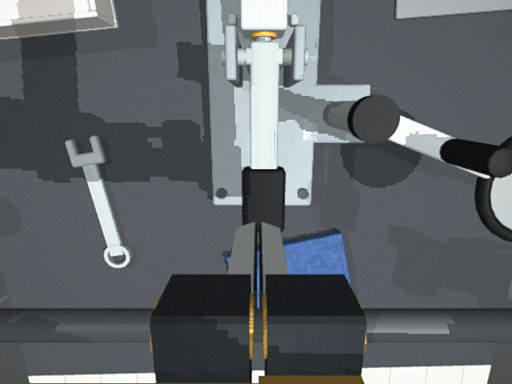

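View pics/s12c.png

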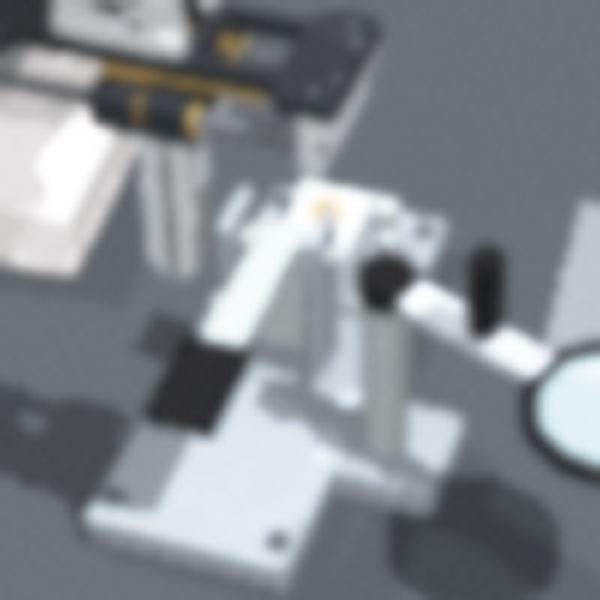

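Request:
{"api": "send_rows", "payload": {"increments": [[-1,0.02,0.0055,0,0],[-1,0.04,0.0055,0,0],[-1,0.064,0.0055,0,0],[-1,0.064,0.0055,0,0]]}}

```text
time: 16.12
tool_pos: [0.668, 0.0027, 0.1091]
ee_rot: [3.07, 1.562, 3.041]
wrist_force: [-1.0, 0.6, 1.0]
width: 0.0
```

Request:
{"api": "send_rows", "payload": {"increments": [[-1,0.004,0,0,0],[-1,0.008,0,0,0],[-1,0.012,0,0,0],[-1,0.012,0,0,0],[-1,0.012,0,0,0]]}}

```text
time: 16.53
tool_pos: [0.6719, 0.0022, 0.1039]
ee_rot: [-0.01, 1.568, -0.04]
wrist_force: [-1.3, -0.2, 2.5]
width: 0.0004
```

Request:
{"api": "send_rows", "payload": {"increments": [[-1,0.003,0,0,0],[-1,0.006,0,0,0],[-1,0.01,0,0,0],[-1,0.01,0,0,0],[-1,0.01,0,0,0]]}}

```text
time: 16.95
tool_pos: [0.6716, 0.0022, 0.0923]
ee_rot: [0.024, 1.57, -0.005]
wrist_force: [0.4, -0.5, 2.6]
width: 0.0004
```

Request:
{"api": "send_rows", "payload": {"increments": [[-1,0.002,0,0,0],[-1,0.004,0,0,0],[-1,0.006,0,0,0],[-1,0.006,0,0,0],[-1,0.006,0,0,0]]}}

```text
time: 17.37
tool_pos: [0.6712, 0.0023, 0.0867]
ee_rot: [-0.16, 1.571, -0.189]
wrist_force: [-1.0, 0.6, 4.6]
width: 0.0002
```

Request:
{"api": "send_rows", "payload": {"increments": [[-1,0.001,0,0,0],[-1,0.003,0,0,0],[-1,0.003,0,0,0],[-1,0.003,0,0,0]]}}

```text
time: 17.7
tool_pos: [0.6712, 0.0022, 0.0855]
ee_rot: [-0.121, 1.57, -0.15]
wrist_force: [-3.7, -0.7, 9.8]
width: 0.0006
```

Request:
{"api": "send_rows", "payload": {"increments": [[-1,0.001,0,0,0],[-1,0.003,0,0,0],[-1,0.003,0,0,0],[-1,0.003,0,0,0],[-1,0.003,0,0,0]]}}

```text
time: 18.12
tool_pos: [0.6712, 0.0022, 0.0846]
ee_rot: [-0.143, 1.569, -0.173]
wrist_force: [-5.9, 1.0, 16.1]
width: 0.0004
```

Request:
{"api": "send_rows", "payload": {"increments": [[-1,0.001,0,0,0],[-1,0.001,0,0,0],[-1,0.001,0,0,0],[-1,0.001,0,0,0],[-1,0.001,0,0,0]]}}

```text
time: 18.53
tool_pos: [0.6712, 0.0022, 0.0843]
ee_rot: [-0.144, 1.568, -0.173]
wrist_force: [-6.4, -0.5, 17.1]
width: 0.0006
```

Run:
```python
from pose import *
go([.6699,.0026,.112],1.543)
s=snap("scene");crop(s,"s13c",190,165,290,265,6); t=snap("top"); crop(t,"t13",100,130,310,260,3.6)
```

```text
shift [-0.0277  0.0003 -0.0013] jaw az 1.542 roll -0.0014 pos [0.6712 0.0022 0.0843] q6 -1.62 F [-6.4 -0.5 17.1] w 0.0006 t 18.53
```

View pics/s13c.png

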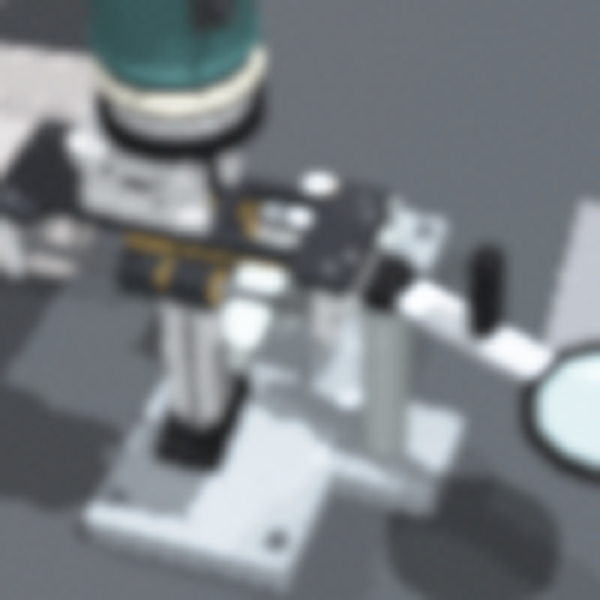

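View pics/t13.png

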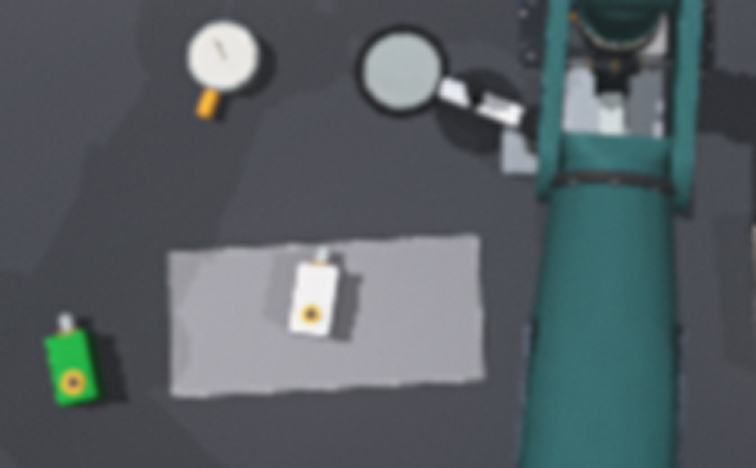

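Valve 1 went firm about 23 mm down (17 N at 24 mm), so it is sound. I'll let the lever up and fetch the valve.

Request:
{"api": "send_rows", "payload": {"increments": [[-1,-0.01,0,0,0],[-1,-0.025,0,0,0],[-1,-0.04,0,0,0],[-1,-0.07,0,0,0],[-1,-0.105,0,0,0]]}}

```text
time: 19.05
tool_pos: [0.669, 0.0024, 0.1808]
ee_rot: [3.083, 1.562, 3.054]
wrist_force: [0.7, -0.5, 0.3]
width: 0.0005
```

Request:
{"api": "send_rows", "payload": {"increments": [[0,0,0,-0.035,0],[0.4,0,0.001,-0.07,0],[0.4,0,0.002,-0.105,0],[0.4,0,0.003,-0.14,0],[0.4,0,0.004,-0.175,0]]}}

```text
time: 19.47
tool_pos: [0.4941, 0.0115, 0.1827]
ee_rot: [3.053, 1.568, 3.024]
wrist_force: [0.7, 0.6, -0.5]
width: 0.0306
```

Request:
{"api": "send_rows", "payload": {"increments": [[0.6,0,0,0,0],[0.6,0,0,0,0],[0.6,0,0,0,0],[0.6,0,0,0,0]]}}

```text
time: 19.8
tool_pos: [0.4975, 0.0113, 0.1843]
ee_rot: [0.226, 1.57, 0.197]
wrist_force: [1.2, -0.6, -0.2]
width: 0.0564
```

Run:
```python
from pose import *
go([.487,.0075,.031],1.543)
w=snap("wrist","w14")
```

```text
shift [ 0.1533 -0.0041 -0.0104] jaw az 1.541 roll -0.0016 pos [0.4975 0.0113 0.1843] q6 -1.63 F [ 1.2 -0.6 -0.2] w 0.0564 t 19.8
```

View pics/w14.png

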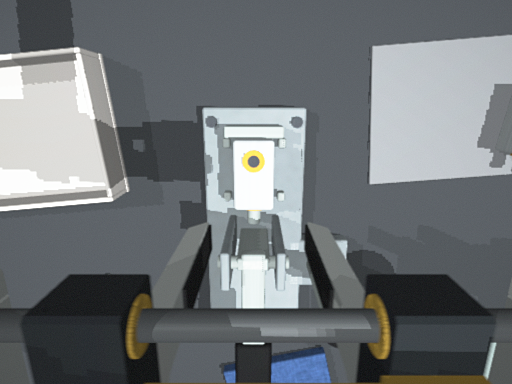

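Run:
```python
from pose import *
w=snap("wrist")
P=np.array([onz(w,*c,.060)[:2] for c in [(233,140),(275,140),(273,209),(234,209)]]);print(P.mean(0),np.linalg.norm(P[0]-P[3]),np.linalg.norm(P[0]-P[1]), P)
go([P.mean(0)[0]+.001,P.mean(0)[1],.026],1.543)
```

```text
[0.48627522 0.00728836] 0.06871195639357147 0.039737187495889996 [[ 0.45138206 -0.01123613]
 [ 0.45250942  0.02848507]
 [ 0.52115631  0.02551168]
 [ 0.5200531  -0.01360718]]
shift [ 0.1582 -0.0043 -0.0101] jaw az 1.541 roll -0.0016 pos [0.4976 0.0112 0.1842] q6 -1.63 F [ 0.  -0.3 -0.4] w 0.0647 t 19.9
```

Request:
{"api": "send_rows", "payload": {"increments": [[0.7,0.03,-0.004,-0.01,0],[0.7,0.07,-0.004,-0.01,0],[0.7,0.1,-0.004,-0.01,0],[0.7,0.12,-0.004,-0.01,0],[0.7,0.12,-0.004,-0.01,0]]}}

```text
time: 20.32
tool_pos: [0.483, 0.008, 0.0588]
ee_rot: [3.063, 1.56, 3.033]
wrist_force: [-0.6, 0.0, -0.3]
width: 0.0798
```

Request:
{"api": "send_rows", "payload": {"increments": [[0.7,0.02,0,0,0],[0.7,0.036,0,0,0],[-1,0.036,0,0,0],[-1,0.036,0,0,0],[-1,0.036,0,0,0]]}}

```text
time: 20.73
tool_pos: [0.4879, 0.0075, 0.0302]
ee_rot: [-0.036, 1.568, -0.065]
wrist_force: [0.2, 0.5, 0.7]
width: 0.063
```

Request:
{"api": "send_rows", "payload": {"increments": [[-1,0,0,0,0],[-1,0,0,0,0],[-1,0,0,0,0],[-1,0,0,0,0],[-1,0,0,0,0]]}}

```text
time: 21.15
tool_pos: [0.4869, 0.0075, 0.0294]
ee_rot: [-0.214, 1.569, -0.243]
wrist_force: [0.4, 0.2, 3.5]
width: 0.0399
```

Run:
```python
from pose import *
go([.487,.0075,.026],1.543)
```

```text
shift [ 0.0034 -0.      0.0001] jaw az 1.542 roll -0.0015 pos [0.4869 0.0075 0.0294] q6 -1.64 F [0.4 0.2 3.5] w 0.0399 t 21.15
```

Request:
{"api": "send_rows", "payload": {"increments": [[-1,-0.02,0,0,0],[-1,-0.05,0,0,0],[-1,-0.085,0,0,0],[-1,-0.12,0,0,0],[-1,-0.14,0,0,0]]}}

```text
time: 21.57
tool_pos: [0.4871, 0.0077, 0.1719]
ee_rot: [0.007, 1.567, -0.022]
wrist_force: [0.7, -0.4, -2.5]
width: 0.0399
```

Request:
{"api": "send_rows", "payload": {"increments": [[-1,0,0.025,-0.003,0],[-1,0,0.06,-0.008,0],[-1,0,0.095,-0.013,0],[-1,0,0.13,-0.018,0],[-1,0,0.165,-0.023,0]]}}

```text
time: 21.98
tool_pos: [0.467, 0.1746, 0.1675]
ee_rot: [-3.001, 1.569, -3.031]
wrist_force: [1.6, -0.4, -3.6]
width: 0.04
```

Request:
{"api": "send_rows", "payload": {"increments": [[-1,0,0.035,-0.005,0],[-1,0,0.07,-0.01,0],[-1,0,0.105,-0.015,0],[-1,0,0.14,-0.02,0],[-1,0,0.175,-0.025,0]]}}

```text
time: 22.4
tool_pos: [0.447, 0.3504, 0.1672]
ee_rot: [-2.607, 1.569, -2.636]
wrist_force: [0.6, -0.2, -2.3]
width: 0.0399
```

Request:
{"api": "send_rows", "payload": {"increments": [[-1,0,0.025,-0.003,0],[-1,0,0.052,-0.003,0],[-1,0,0.052,-0.003,0],[-1,0,0.052,-0.003,0]]}}

```text
time: 22.73
tool_pos: [0.4457, 0.4017, 0.1666]
ee_rot: [-2.436, 1.567, -2.463]
wrist_force: [-0.0, -0.2, -3.3]
width: 0.0401
```

Run:
```python
from pose import *
for i in range(3): w=snap("wrist","w15")
go([.425,.403,.06],1.543)
```

```text
shift [ 0.1078  0.0026 -0.0216] jaw az 1.541 roll -0.0024 pos [0.4467 0.3999 0.1678] q6 -0.9 F [ 0.  -0.7 -3.7] w 0.04 t 22.88
```

View pics/w15.png

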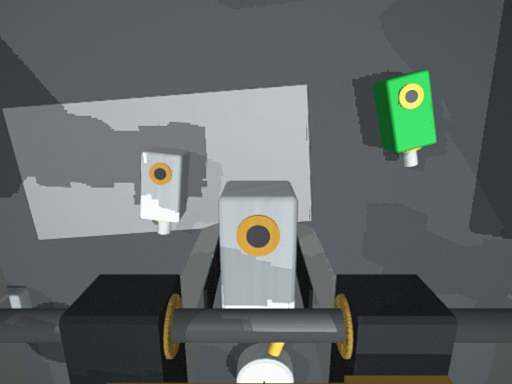

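Request:
{"api": "send_rows", "payload": {"increments": [[-1,0.02,0.003,-0.023,0],[-1,0.055,0.003,-0.023,0],[-1,0.09,0.003,-0.023,0],[-1,0.12,0.003,-0.023,0],[-1,0.135,0.003,-0.023,0]]}}

```text
time: 23.3
tool_pos: [0.4216, 0.4014, 0.0288]
ee_rot: [-2.423, 1.563, -2.454]
wrist_force: [-0.4, -0.5, -2.4]
width: 0.0403
```

Request:
{"api": "send_rows", "payload": {"increments": [[-1,0,0,0,0],[-1,0,0,0,0],[-1,0,0,0,0]]}}

```text
time: 23.55
tool_pos: [0.4253, 0.4049, 0.0355]
ee_rot: [0.683, 1.567, 0.653]
wrist_force: [-0.2, -0.2, -2.8]
width: 0.0397
```

Run:
```python
from pose import *
go([.425,.403,.0125],1.543)
w=snap("wrist","w16")
```

```text
shift [ 0.023  -0.0019 -0.0003] jaw az 1.540 roll -0.0026 pos [0.4253 0.4049 0.0355] q6 -0.88 F [-0.2 -0.2 -2.8] w 0.0397 t 23.55
```

View pics/w16.png

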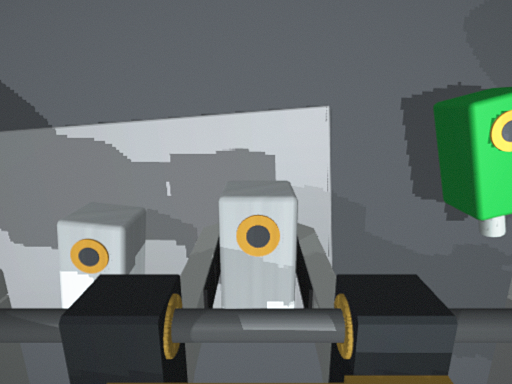

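Request:
{"api": "send_rows", "payload": {"increments": [[-1,0.01,0,0,0],[-1,0.018,0,0,0],[-1,0.022,0,0,0],[-1,0.022,0,0,0],[-1,0.022,0,0,0]]}}

```text
time: 24.02
tool_pos: [0.4242, 0.4048, 0.0123]
ee_rot: [0.378, 1.57, 0.349]
wrist_force: [-0.7, -1.3, 2.5]
width: 0.0399
```

Run:
```python
from pose import *
go([.425,.403,.0125],1.543)
```

```text
shift [-0.0002 -0.0018  0.0008] jaw az 1.542 roll -0.0014 pos [0.4242 0.4048 0.0123] q6 -0.88 F [-0.7 -1.3  2.5] w 0.0399 t 24.02
```

Touching down (z force has risen to +2.5 N). Release and back off.

Request:
{"api": "send_rows", "payload": {"increments": [[0.3,0,0,0,0],[0.6,0,0,0,0],[0.6,0,0,0,0],[0.6,0,0,0,0],[0.6,0,0,0,0]]}}

```text
time: 24.43
tool_pos: [0.4238, 0.4047, 0.0113]
ee_rot: [2.955, 1.571, 2.926]
wrist_force: [-0.2, 0.2, 0.4]
width: 0.07
```

Request:
{"api": "send_rows", "payload": {"increments": [[0.6,-0.03,0,0,0],[0.6,-0.065,0,0,0],[0.6,-0.1,0,0,0],[1,-0.13,-0.02,0,0],[1,-0.14,-0.05,0.01,0]]}}

```text
time: 24.85
tool_pos: [0.4334, 0.3574, 0.1575]
ee_rot: [0.762, 1.561, 0.737]
wrist_force: [0.9, -0.7, 0.8]
width: 0.0853
```

Request:
{"api": "send_rows", "payload": {"increments": [[1,0,-0.03,0.01,0],[1,0,-0.05,0.01,0],[1,0,-0.05,0.01,0],[1,0,-0.05,0.01,0],[1,0,-0.05,0.01,0]]}}

```text
time: 25.27
tool_pos: [0.4408, 0.3047, 0.1513]
ee_rot: [1.899, 1.57, 1.87]
wrist_force: [-0.7, -0.0, -0.1]
width: 0.0939
```

Run:
```python
from pose import *
w=snap("wrist","w17")
w=snap("wrist");crop(w,"w17c",150,100,400,260,3)
go([.445,.303,.10],1.437)
```

```text
shift [ 0.0511 -0.002   0.0044] jaw az 1.543 roll 0.1057 pos [0.4407 0.3051 0.1511] q6 -1.04 F [0.4 0.5 0.2] w 0.0938 t 25.37
```

View pics/w17.png

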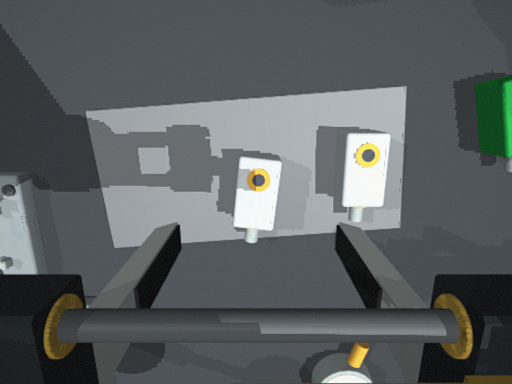

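View pics/w17c.png

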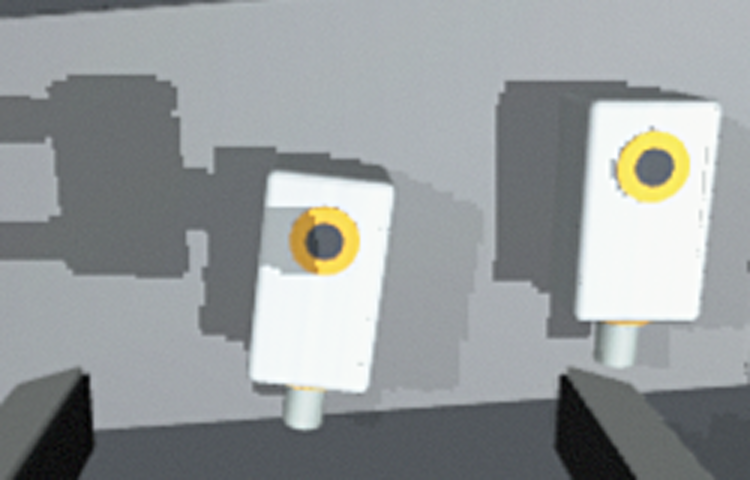

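Valve 1 lies flat on the mat. Valve 2 is still at (257,193).

Run:
```python
from pose import *
w=snap("wrist")
W=lambda u,v:(150+u/3,100+v/3)
for q in ([(268,172),(393,184),(369,391),(251,380)],[(591,101),(720,101),(698,320),(577,319)]):
    P=np.array([onz(w,*W(*c),.043)[:2] for c in q]);c=P.mean(0);d=(P[2]+P[3]-P[0]-P[1]);yaw=np.arctan2(d[1],d[0])
    print(c.round(4),yaw,np.linalg.norm(d)/2,np.linalg.norm(P[1]-P[0]))
    go([*c,.008],np.pi/2+yaw)
```

```text
[0.4444 0.3037] -0.12281394605427501 0.06771794906481808 0.03811512911617879
shift [ 0.1431 -0.0014  0.004 ] jaw az 1.543 roll 0.0950 pos [0.4406 0.3051 0.1511] q6 -1.04 F [-0.4 -0.6 -1. ] w 0.094 t 25.42
[0.4245 0.4042] -0.01836570457545616 0.06813542248567338 0.03830313184280473
shift [ 0.1431  0.0986 -0.0188] jaw az 1.543 roll -0.0095 pos [0.4406 0.3051 0.1511] q6 -1.04 F [-0.4 -0.6 -1. ] w 0.094 t 25.42
```

Request:
{"api": "send_rows", "payload": {"increments": [[0.7,0.02,-0.0015,0.005,0.1],[0.7,0.05,-0.0015,0.005,0.1],[0.7,0.08,-0.0015,0.005,0.1],[0.7,0.105,-0.0015,0.005,0.1],[0.7,0.105,-0.0015,0.005,0.1]]}}

```text
time: 25.83
tool_pos: [0.4415, 0.3011, 0.0399]
ee_rot: [-2.532, 1.558, -2.66]
wrist_force: [-1.0, -0.6, -0.2]
width: 0.0798
```

Request:
{"api": "send_rows", "payload": {"increments": [[0.7,0.02,0,0,0],[0.7,0.035,0,0,0],[0.7,0.035,0,0,0],[-1,0.035,0,0,0],[-1,0.035,0,0,0]]}}

```text
time: 26.25
tool_pos: [0.4469, 0.3035, 0.0133]
ee_rot: [0.652, 1.568, 0.523]
wrist_force: [0.4, -0.3, 0.5]
width: 0.07
```

Run:
```python
from pose import *
go([.4450,.3037,.011],1.448)
w=snap("wrist","w18")
```

```text
shift [ 0.0023 -0.     -0.0019] jaw az 1.442 roll -0.0060 pos [0.4469 0.3035 0.0133] q6 -0.95 F [ 0.4 -0.3  0.5] w 0.07 t 26.25
```

View pics/w18.png

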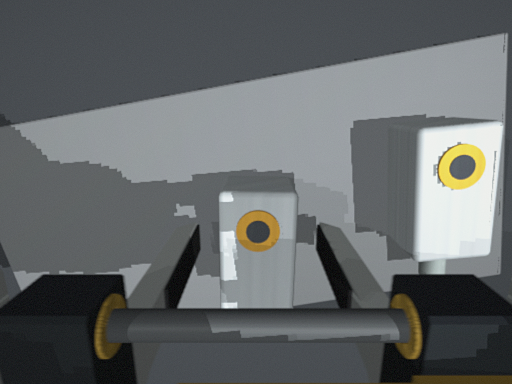

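Request:
{"api": "send_rows", "payload": {"increments": [[-1,0.002,0,-0.001,0],[-1,0.002,0,-0.001,0],[-1,0.002,0,-0.001,0],[-1,0.002,0,-0.001,0],[-1,0.002,0,-0.001,0]]}}

```text
time: 26.72
tool_pos: [0.4451, 0.3029, 0.0099]
ee_rot: [0.973, 1.57, 0.844]
wrist_force: [-0.3, 0.6, 1.4]
width: 0.0398
```

Request:
{"api": "send_rows", "payload": {"increments": [[-1,0,0,0,0],[-1,0,0,0,0],[-1,0,0,0,0]]}}

```text
time: 26.97
tool_pos: [0.4451, 0.3029, 0.0099]
ee_rot: [1.009, 1.57, 0.88]
wrist_force: [-1.6, 0.7, 4.1]
width: 0.0402
```

Request:
{"api": "send_rows", "payload": {"increments": [[-1,-0.02,0,0,0],[-1,-0.05,0,0,0],[-1,-0.09,0,0,0],[-1,-0.12,0,0,0],[-1,-0.14,0,0,0]]}}

```text
time: 27.38
tool_pos: [0.4457, 0.3029, 0.1523]
ee_rot: [0.536, 1.568, 0.407]
wrist_force: [0.6, 0.6, -2.1]
width: 0.0401
```

Run:
```python
from pose import *
go([.4905,.0075,.15],1.543)
```

```text
shift [ 0.002  -0.2871  0.0826] jaw az 1.441 roll -0.1016 pos [0.4457 0.3029 0.1523] q6 -0.95 F [ 0.6  0.6 -2.1] w 0.0401 t 27.38
```

Request:
{"api": "send_rows", "payload": {"increments": [[-1,0,-0.025,0.007,-0.05],[-1,0,-0.06,0.017,-0.1],[-1,0,-0.095,0.027,-0.1],[-1,0,-0.13,0.037,-0.1],[-1,0,-0.165,0.047,-0.1]]}}

```text
time: 27.8
tool_pos: [0.4694, 0.1312, 0.1481]
ee_rot: [-2.795, 1.569, -2.823]
wrist_force: [0.6, -0.1, -2.7]
width: 0.0399
```

Run:
```python
from pose import *
go([.4905,.0075,.15],1.543)
```

```text
shift [-0.0018 -0.1231  0.0246] jaw az 1.542 roll -0.0009 pos [0.4694 0.1312 0.1481] q6 -1.39 F [ 0.6 -0.1 -2.7] w 0.0399 t 27.8
```

Request:
{"api": "send_rows", "payload": {"increments": [[-1,0,-0.03,0.008,0],[-1,0,-0.06,0.014,0],[-1,0,-0.09,0.02,0],[-1,0,-0.122,0.024,0],[-1,0,-0.122,0.024,0]]}}

```text
time: 28.22
tool_pos: [0.4903, 0.0048, 0.148]
ee_rot: [-2.084, 1.566, -2.119]
wrist_force: [0.3, 0.8, -2.3]
width: 0.0402
```

Run:
```python
from pose import *
for i in range(4): snap("top")
w=snap("wrist","w19")
go([.4895,.0075,.07],1.543)
```

```text
shift [ 0.0788 -0.0037 -0.0005] jaw az 1.543 roll -0.0005 pos [0.4902 0.0112 0.1488] q6 -1.64 F [ 0.7 -0.2 -2.1] w 0.0398 t 28.47
```

View pics/w19.png

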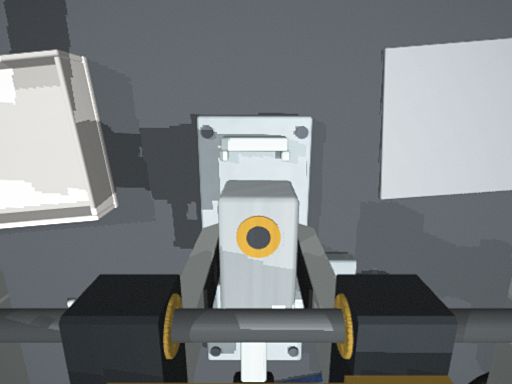

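Request:
{"api": "send_rows", "payload": {"increments": [[-1,0.01,-0.0037,0,0],[-1,0.035,-0.0037,0,0],[-1,0.06,-0.0037,0,0],[-1,0.08,-0.0037,0,0],[-1,0.08,-0.0037,0,0]]}}

```text
time: 28.88
tool_pos: [0.4862, 0.0078, 0.0636]
ee_rot: [3.067, 1.56, 3.04]
wrist_force: [-1.4, 0.0, -2.9]
width: 0.0399
```

Request:
{"api": "send_rows", "payload": {"increments": [[-1,0,0,0,0],[-1,0,0,0,0],[-1,0,0,0,0],[-1,0,0,0,0]]}}

```text
time: 29.22
tool_pos: [0.4919, 0.0066, 0.0713]
ee_rot: [-0.059, 1.567, -0.088]
wrist_force: [0.2, -0.5, -2.0]
width: 0.0402
```

Run:
```python
from pose import *
w=snap("wrist","w20")
go([.4895,.0075,.028],1.543)
```

```text
shift [ 0.043   0.0009 -0.0024] jaw az 1.542 roll -0.0014 pos [0.4917 0.0066 0.071 ] q6 -1.64 F [ 0.5  0.3 -1.4] w 0.0395 t 29.27
```

View pics/w20.png

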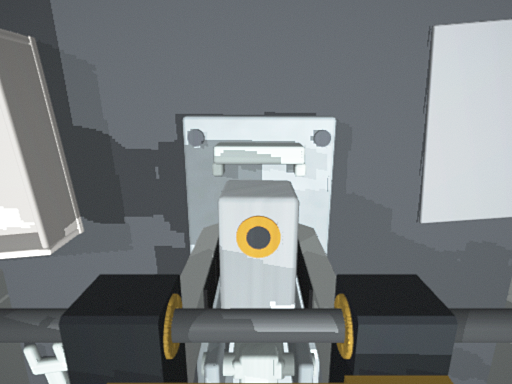

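Request:
{"api": "send_rows", "payload": {"increments": [[-1,0.015,0.0005,-0.001,0],[-1,0.028,0.0005,-0.001,0],[-1,0.036,0.0005,-0.001,0],[-1,0.042,0.0005,-0.001,0],[-1,0.042,0.0005,-0.001,0]]}}

```text
time: 29.68
tool_pos: [0.4897, 0.0071, 0.0273]
ee_rot: [0.905, 1.571, 0.876]
wrist_force: [0.8, 0.7, -2.3]
width: 0.04
```

Request:
{"api": "send_rows", "payload": {"increments": [[-1,0,0,0,0],[-1,0,0,0,0],[-1,0,0,0,0]]}}

```text
time: 29.93
tool_pos: [0.49, 0.0071, 0.028]
ee_rot: [-0.009, 1.57, -0.038]
wrist_force: [0.6, -0.1, -2.5]
width: 0.0397
```

Run:
```python
from pose import *
go([.4895,.0075,.028],1.543)
```

```text
shift [-0.      0.0004 -0.0005] jaw az 1.542 roll -0.0015 pos [0.49   0.0071 0.028 ] q6 -1.64 F [ 0.6 -0.1 -2.5] w 0.0397 t 29.93
```

Just above the floor (about 1 mm by my numbers, still carrying weight). Lower 1 mm, then release, rise and go to the pad.

Request:
{"api": "send_rows", "payload": {"increments": [[-1,0.001,0,0,0],[-1,0.0015,0,0,0],[0.2,0.0015,0,0,0],[0.6,0.0015,0,0,0],[0.6,0.0015,0,0,0]]}}

```text
time: 30.35
tool_pos: [0.4899, 0.0071, 0.0263]
ee_rot: [0.044, 1.57, 0.015]
wrist_force: [0.3, -0.4, 0.5]
width: 0.0564
```

Request:
{"api": "send_rows", "payload": {"increments": [[0.6,0,0,0,0],[0.6,0,0,0,0],[0.6,0,0,0,0]]}}

```text
time: 30.6
tool_pos: [0.4896, 0.0071, 0.026]
ee_rot: [0.236, 1.571, 0.206]
wrist_force: [-0.2, 0.2, -0.1]
width: 0.0741
```

Request:
{"api": "send_rows", "payload": {"increments": [[0.6,-0.035,0,0,0],[0.6,-0.07,0,0,0],[0.6,-0.11,0,0,0],[-1,-0.15,0,0,0],[-1,-0.15,0,0.03,0]]}}

```text
time: 31.02
tool_pos: [0.5217, 0.0062, 0.1874]
ee_rot: [-0.072, 1.554, -0.101]
wrist_force: [1.0, 0.3, 1.3]
width: 0.0651
```

Request:
{"api": "send_rows", "payload": {"increments": [[-1,0,0,0.035,0],[-1,0,0,0.07,0],[-1,0,0,0.1,0],[-1,0,0,0.13,0],[-1,0,0,0.15,0]]}}

```text
time: 31.43
tool_pos: [0.6715, 0.0017, 0.1748]
ee_rot: [2.729, 1.57, 2.7]
wrist_force: [0.2, 0.6, 0.0]
width: 0.0321
```

Request:
{"api": "send_rows", "payload": {"increments": [[-1,0,0,0,0],[-1,0,0,0,0],[-1,0,0,0,0],[-1,0,0,0,0],[-1,0,0,0,0]]}}

```text
time: 31.85
tool_pos: [0.6686, 0.002, 0.1768]
ee_rot: [0.056, 1.57, 0.026]
wrist_force: [-0.1, -0.6, 0.4]
width: 0.0008
```

Run:
```python
from pose import *
go([.6705,.0026,.112],1.543)
w=snap("wrist","w21");s=snap("scene");crop(s,"s21c",190,165,290,265,6)
```

```text
shift [0.0648 0.0007 0.0018] jaw az 1.542 roll -0.0014 pos [0.6686 0.002  0.1768] q6 -1.62 F [-0.1 -0.6  0.4] w 0.0008 t 31.85
```

View pics/s21c.png

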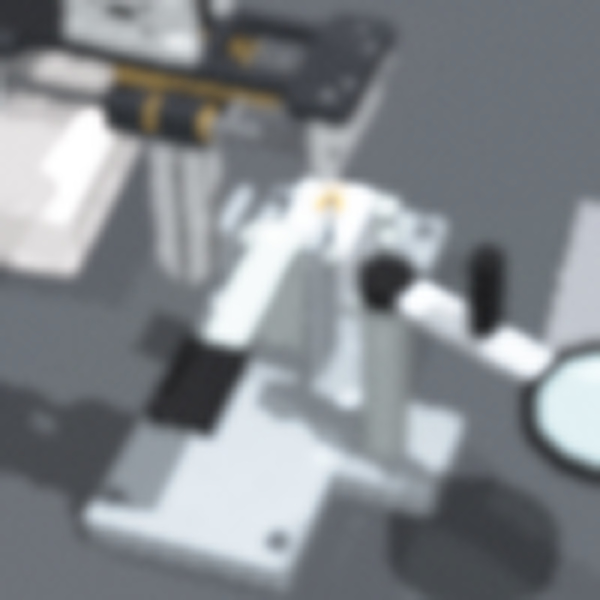

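View pics/w21.png

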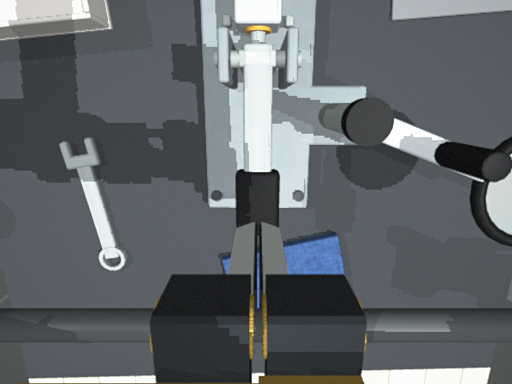

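Valve 2 is level in the cradle and the fingers are over the pad. Pressing.

Request:
{"api": "send_rows", "payload": {"increments": [[-1,0.02,0.0005,0.001,0],[-1,0.04,0.0005,0.001,0],[-1,0.064,0.0005,0.001,0],[-1,0.064,0.0005,0.001,0]]}}

```text
time: 32.28
tool_pos: [0.6674, 0.0026, 0.1067]
ee_rot: [3.074, 1.562, 3.044]
wrist_force: [-1.1, -0.8, 0.8]
width: 0.0008
```

Request:
{"api": "send_rows", "payload": {"increments": [[-1,0.004,0,0,0],[-1,0.009,0,0,0],[-1,0.014,0,0,0],[-1,0.018,0,0,0],[-1,0.018,0,0,0]]}}

```text
time: 32.7
tool_pos: [0.671, 0.0023, 0.0943]
ee_rot: [-0.008, 1.569, -0.037]
wrist_force: [0.1, -0.5, 1.9]
width: 0.0008
```

Request:
{"api": "send_rows", "payload": {"increments": [[-1,0.002,0,0,0],[-1,0.004,0,0,0],[-1,0.006,0,0,0],[-1,0.006,0,0,0],[-1,0.006,0,0,0]]}}

```text
time: 33.12
tool_pos: [0.6706, 0.0023, 0.0881]
ee_rot: [0.091, 1.57, 0.061]
wrist_force: [-1.0, 0.4, 3.7]
width: 0.0004
```

Request:
{"api": "send_rows", "payload": {"increments": [[-1,0.002,0,0,0],[-1,0.004,0,0,0],[-1,0.005,0,0,0],[-1,0.005,0,0,0],[-1,0.005,0,0,0]]}}

```text
time: 33.53
tool_pos: [0.6704, 0.0023, 0.0828]
ee_rot: [3.049, 1.57, 3.02]
wrist_force: [-2.8, -1.1, 5.4]
width: 0.0005
```

Request:
{"api": "send_rows", "payload": {"increments": [[-1,0.003,0,0,0],[-1,0.006,0,0,0],[-1,0.008,0,0,0],[-1,0.008,0,0,0],[-1,0.008,0,0,0]]}}

```text
time: 33.95
tool_pos: [0.6707, 0.0023, 0.0752]
ee_rot: [-0.014, 1.57, -0.043]
wrist_force: [-1.8, -0.8, 5.7]
width: 0.0004
```

Request:
{"api": "send_rows", "payload": {"increments": [[-1,0.002,0,0,0],[-1,0.004,0,0,0],[-1,0.005,0,0,0],[-1,0.005,0,0,0],[-1,0.005,0,0,0]]}}

```text
time: 34.37
tool_pos: [0.6709, 0.0023, 0.0706]
ee_rot: [0.01, 1.57, -0.019]
wrist_force: [-2.0, 0.9, 6.2]
width: 0.0004
```

Request:
{"api": "send_rows", "payload": {"increments": [[-1,0.001,0,0,0],[-1,0.003,0,0,0],[-1,0.003,0,0,0],[-1,0.003,0,0,0],[-1,0.003,0,0,0]]}}

```text
time: 34.78
tool_pos: [0.6713, 0.0022, 0.0687]
ee_rot: [-0.051, 1.568, -0.08]
wrist_force: [-2.4, 0.0, 7.8]
width: 0.0003
```

Going firm at around 39 mm. A little more, and hold.

Request:
{"api": "send_rows", "payload": {"increments": [[-1,0.001,0,0,0],[-1,0.003,0,0,0],[-1,0.003,0,0,0],[-1,0.003,0,0,0],[-1,0.003,0,0,0]]}}

```text
time: 35.2
tool_pos: [0.6718, 0.0022, 0.0674]
ee_rot: [-0.06, 1.566, -0.09]
wrist_force: [-3.0, -0.4, 12.5]
width: 0.0005
```

Request:
{"api": "send_rows", "payload": {"increments": [[-1,0.001,0,0,0],[-1,0.002,0,0,0],[-1,0.002,0,0,0],[-1,0.002,0,0,0],[-1,0.002,0,0,0]]}}

```text
time: 35.62
tool_pos: [0.6724, 0.0022, 0.0665]
ee_rot: [-0.058, 1.564, -0.087]
wrist_force: [-3.8, -0.2, 14.8]
width: 0.0004
```

Firm at about 40 mm down with 15 N, so valve 2 is worn. Hold briefly, let up, fetch it.

Request:
{"api": "send_rows", "payload": {"increments": [[-1,0.001,0,0,0],[-1,0.001,0,0,0],[-1,0.001,0,0,0],[-1,0.001,0,0,0]]}}

```text
time: 35.95
tool_pos: [0.6724, 0.0021, 0.0662]
ee_rot: [-0.062, 1.564, -0.091]
wrist_force: [-4.9, 0.2, 16.5]
width: 0.0002
```

Request:
{"api": "send_rows", "payload": {"increments": [[-1,-0.01,0,0,0],[-1,-0.025,0,0,0],[-1,-0.045,0,0,0],[-1,-0.08,0,0,0],[-1,-0.12,0,0,0]]}}

```text
time: 36.37
tool_pos: [0.669, 0.0025, 0.1779]
ee_rot: [3.044, 1.564, 3.015]
wrist_force: [1.2, 0.2, 0.2]
width: 0.0005
```

Request:
{"api": "send_rows", "payload": {"increments": [[0,0,0,-0.035,0],[0.4,0,0.001,-0.07,0],[0.4,0,0.002,-0.105,0],[0.4,0,0.003,-0.14,0],[0.4,0,0.004,-0.18,0]]}}

```text
time: 36.78
tool_pos: [0.4895, 0.0117, 0.1796]
ee_rot: [2.577, 1.57, 2.548]
wrist_force: [0.2, 0.6, 0.9]
width: 0.0303
```

Request:
{"api": "send_rows", "payload": {"increments": [[0.7,0,0,0,0],[0.7,0,0,0,0],[0.7,0,0,0,0],[0.7,0,0,0,0],[0.7,0,0,0,0]]}}

```text
time: 37.2
tool_pos: [0.4922, 0.0114, 0.181]
ee_rot: [0.105, 1.57, 0.076]
wrist_force: [0.6, -0.9, 0.2]
width: 0.0632
```

Run:
```python
from pose import *
go([.4872,.0073,.027],1.543)
w=snap("wrist","w22")
```

```text
shift [ 0.154  -0.0043 -0.005 ] jaw az 1.541 roll -0.0016 pos [0.4922 0.0114 0.181 ] q6 -1.63 F [ 0.6 -0.9  0.2] w 0.0632 t 37.2
```

View pics/w22.png

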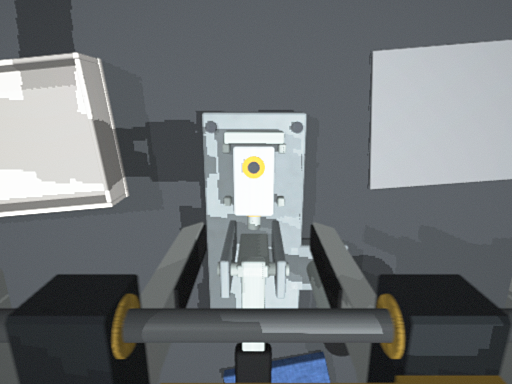

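Lever is up again and the valve is straight against the back wall. Grasp it as before.

Request:
{"api": "send_rows", "payload": {"increments": [[0.7,0.03,-0.004,-0.005,0],[0.7,0.07,-0.004,-0.005,0],[0.7,0.1,-0.004,-0.005,0],[0.7,0.12,-0.004,-0.005,0],[0.7,0.12,-0.004,-0.005,0]]}}

```text
time: 37.67
tool_pos: [0.4823, 0.008, 0.0554]
ee_rot: [3.058, 1.56, 3.028]
wrist_force: [-0.5, -0.7, -0.0]
width: 0.08
```

Request:
{"api": "send_rows", "payload": {"increments": [[0.7,0.02,0,0,0],[0.7,0.034,0,0,0],[-1,0.034,0,0,0],[-1,0.034,0,0,0],[-1,0.034,0,0,0]]}}

```text
time: 38.08
tool_pos: [0.4872, 0.0076, 0.0287]
ee_rot: [-0.048, 1.568, -0.077]
wrist_force: [0.3, -0.4, -0.5]
width: 0.0632
```

Request:
{"api": "send_rows", "payload": {"increments": [[-1,0,0,0,0],[-1,0,0,0,0],[-1,0,0,0,0],[-1,0,0,0,0],[-1,0,0,0,0]]}}

```text
time: 38.5
tool_pos: [0.4862, 0.0076, 0.0278]
ee_rot: [-0.182, 1.569, -0.211]
wrist_force: [-0.8, -0.1, 2.7]
width: 0.0399
```

Request:
{"api": "send_rows", "payload": {"increments": [[-1,-0.02,0,0,0],[-1,-0.05,0,0,0],[-1,-0.085,0,0,0],[-1,-0.12,0,0,0],[-1,-0.14,0,0,0]]}}

```text
time: 38.92
tool_pos: [0.4865, 0.0077, 0.1704]
ee_rot: [-0.018, 1.567, -0.047]
wrist_force: [0.3, 0.3, -2.7]
width: 0.0397
```

Run:
```python
from pose import *
t=snap("top");s=snap("scene")
hsv=cv2.cvtColor(t["image"],cv2.COLOR_RGB2HSV)
print([onz(t,u,v,.045).round(3).tolist() for u,v in [(309,192),(395,187),(397,229),(312,234)]])
print(tri(t,(395,187),s,(124,189)), tri(t,(312,234),s,(215,175)))
go([.445,-.285,.16],1.543)
```

```text
[[0.516, -0.139, 0.045], [0.531, -0.45, 0.045], [0.38, -0.449, 0.045], [0.365, -0.146, 0.045]]
(array([ 0.52769072, -0.44307122,  0.04080622]), np.float64(0.017410039869974348)) (array([ 0.3647813 , -0.14449146,  0.0494103 ]), np.float64(0.0011533771249614998))
shift [ 0.0109 -0.2937 -0.0344] jaw az 1.542 roll -0.0014 pos [0.4879 0.0076 0.1711] q6 -1.64 F [-0.2 -0.9 -3.3] w 0.0396 t 39.02
```

Request:
{"api": "send_rows", "payload": {"increments": [[-1,0,-0.025,-0.003,0],[-1,0,-0.06,-0.008,0],[-1,0,-0.095,-0.012,0],[-1,0,-0.13,-0.016,0],[-1,0,-0.165,-0.02,0]]}}

```text
time: 39.43
tool_pos: [0.4588, -0.1572, 0.1635]
ee_rot: [2.681, 1.565, 2.653]
wrist_force: [0.5, 0.4, -1.6]
width: 0.04
```

Request:
{"api": "send_rows", "payload": {"increments": [[-1,0,-0.035,-0.004,0],[-1,0,-0.07,-0.008,0],[-1,0,-0.105,-0.012,0],[-1,0,-0.125,-0.014,0],[-1,0,-0.125,-0.014,0]]}}

```text
time: 39.85
tool_pos: [0.4407, -0.2842, 0.163]
ee_rot: [2.854, 1.565, 2.82]
wrist_force: [0.0, -1.0, -2.6]
width: 0.0397
```

Run:
```python
from pose import *
for i in range(3): w=snap("wrist","w23")
go([.447,-.285,.05],1.543)
```

```text
shift [ 0.1143 -0.0054  0.0053] jaw az 1.541 roll -0.0017 pos [ 0.4422 -0.2799  0.1644] q6 -2.21 F [-0.  -0.2 -2. ] w 0.0398 t 40.0
```

View pics/w23.png

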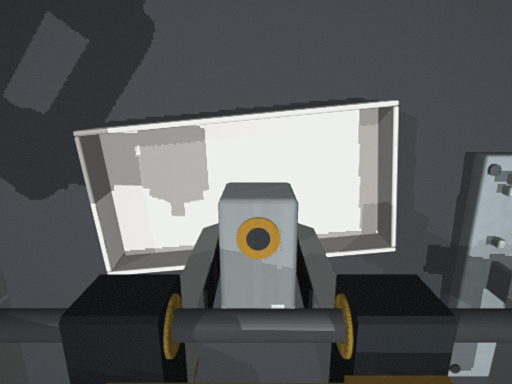

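Run:
```python
from pose import *
w=snap("wrist")
P=[onz(w,*c,.045).round(3).tolist() for c in [(77,132),(398,102),(395,249),(110,271)]];print(P,np.mean(P,0))
go([.447,-.285,.016],1.543)
```

```text
[[0.384, -0.445, 0.045], [0.365, -0.151, 0.045], [0.51, -0.141, 0.045], [0.527, -0.436, 0.045]] [ 0.4465  -0.29325  0.045  ]
shift [ 0.149  -0.0056  0.0049] jaw az 1.542 roll -0.0007 pos [ 0.4426 -0.2796  0.165 ] q6 -2.21 F [ 0.2  0.3 -2.5] w 0.0398 t 40.05
```

Request:
{"api": "send_rows", "payload": {"increments": [[-1,0.03,-0.005,0,0],[-1,0.06,-0.005,0,0],[-1,0.09,-0.005,0,0],[-1,0.12,-0.005,0,0],[-1,0.13,-0.005,0,0]]}}

```text
time: 40.47
tool_pos: [0.4402, -0.282, 0.0314]
ee_rot: [2.442, 1.561, 2.415]
wrist_force: [-1.2, 0.5, -2.9]
width: 0.0397
```

Request:
{"api": "send_rows", "payload": {"increments": [[-1,0.005,0,0,0],[-1,0.015,0,0,0],[-1,0.018,0,0,0],[-1,0.018,0,0,0],[-1,0.018,0,0,0]]}}

```text
time: 40.88
tool_pos: [0.4438, -0.2867, 0.0203]
ee_rot: [-0.607, 1.568, -0.637]
wrist_force: [-0.2, 0.3, -2.6]
width: 0.0398
```

Run:
```python
from pose import *
go([.443,-.285,.013],1.543)
```

```text
shift [ 0.0073  0.0017 -0.0009] jaw az 1.542 roll -0.0014 pos [ 0.4438 -0.2867  0.0203] q6 -2.22 F [-0.2  0.3 -2.6] w 0.0398 t 40.88
```

Request:
{"api": "send_rows", "payload": {"increments": [[-1,0.004,0,0,0],[-1,0.006,0,0,0],[-1,0.006,0,0,0],[0.2,0.006,0,0,0],[0.6,0.006,0,0,0]]}}

```text
time: 41.3
tool_pos: [0.4434, -0.2865, 0.0136]
ee_rot: [-0.564, 1.569, -0.594]
wrist_force: [-0.1, -0.2, -0.7]
width: 0.0494
```

Request:
{"api": "send_rows", "payload": {"increments": [[0.6,0,0,0,0],[0.6,0,0,0,0],[0.6,0,0,0,0],[0.6,0,0,0,0]]}}

```text
time: 41.63
tool_pos: [0.443, -0.2862, 0.0131]
ee_rot: [-0.342, 1.571, -0.372]
wrist_force: [0.8, -0.0, 0.7]
width: 0.0742
```

Request:
{"api": "send_rows", "payload": {"increments": [[0.6,-0.035,0,0,0],[0.6,-0.075,0,0,0],[0.6,-0.115,0,0,0],[0.6,-0.155,0,0,0],[0.6,-0.195,0,0,0]]}}

```text
time: 42.05
tool_pos: [0.4426, -0.2859, 0.2099]
ee_rot: [0.007, 1.571, -0.022]
wrist_force: [0.0, -1.2, 0.1]
width: 0.0749
```

Run:
```python
from pose import *
w=snap("wrist","w24")
go([.56,.0,.25],1.543)
```

```text
shift [-0.0316  0.2914  0.1061] jaw az 1.541 roll -0.0015 pos [ 0.4458 -0.2885  0.22  ] q6 -2.22 F [ 2.4 -1.7  4.8] w 0.0754 t 42.1
```

View pics/w24.png

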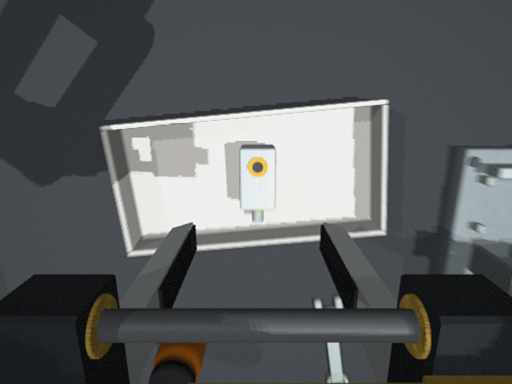

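The worn valve lies flat in the box at (258,178). Next I'll go back to the lens knob.

Request:
{"api": "send_rows", "payload": {"increments": [[0.6,-0.025,0.02,0.01,0],[0.6,-0.05,0.05,0.023,0],[0.6,-0.05,0.087,0.04,0],[0.6,-0.05,0.124,0.056,0],[0.6,-0.05,0.16,0.072,0]]}}

```text
time: 42.52
tool_pos: [0.5204, -0.1269, 0.2587]
ee_rot: [-0.23, 1.569, -0.26]
wrist_force: [-0.3, -0.3, -0.6]
width: 0.075
```

Request:
{"api": "send_rows", "payload": {"increments": [[0.6,0,0.035,0.016,0],[0.6,0,0.07,0.032,0],[0.6,0,0.105,0.048,0],[0.6,0,0.14,0.064,0],[0.6,0,0.175,0.08,0]]}}

```text
time: 42.93
tool_pos: [0.6052, 0.0462, 0.2577]
ee_rot: [-0.23, 1.571, -0.259]
wrist_force: [0.4, 0.0, 0.3]
width: 0.0753
```

Request:
{"api": "send_rows", "payload": {"increments": [[0.6,0,0.03,0.012,0],[0.6,0,0.06,0.02,0],[0.6,0,0.08,0.025,0],[0.6,0,0.08,0.025,0]]}}

```text
time: 43.27
tool_pos: [0.6324, 0.1278, 0.2564]
ee_rot: [2.271, 1.569, 2.247]
wrist_force: [-0.3, -0.2, -1.2]
width: 0.0753
```

Run:
```python
from pose import *
for i in range(3): w=snap("wrist","w25")
go([.633,.134,.25],1.543)
```

```text
shift [0.0076 0.0111 0.0008] jaw az 1.541 roll -0.0017 pos [0.6319 0.123  0.2576] q6 -1.44 F [ 0.6 -0.4 -0.2] w 0.0752 t 43.42
```

View pics/w25.png

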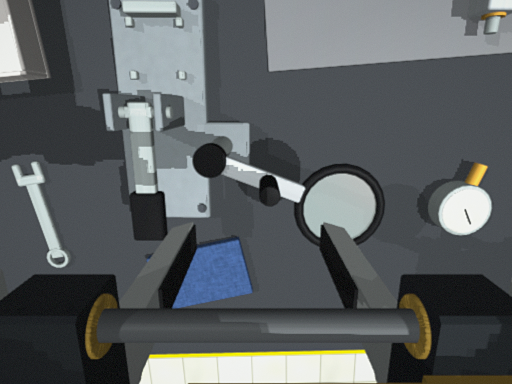

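Run:
```python
from pose import *
w=snap("wrist");crop(w,"w25c",190,130,400,260,3.6);p=onz(w,270,196,.185);print(p);go([*p[:2],.157],1.543)
```

```text
[0.62679943 0.13284216 0.185     ]
shift [ 0.1008  0.0103 -0.0054] jaw az 1.540 roll -0.0026 pos [0.6319 0.1224 0.2578] q6 -1.44 F [ 0.6  0.  -0.6] w 0.0751 t 43.47
```

View pics/w25c.png

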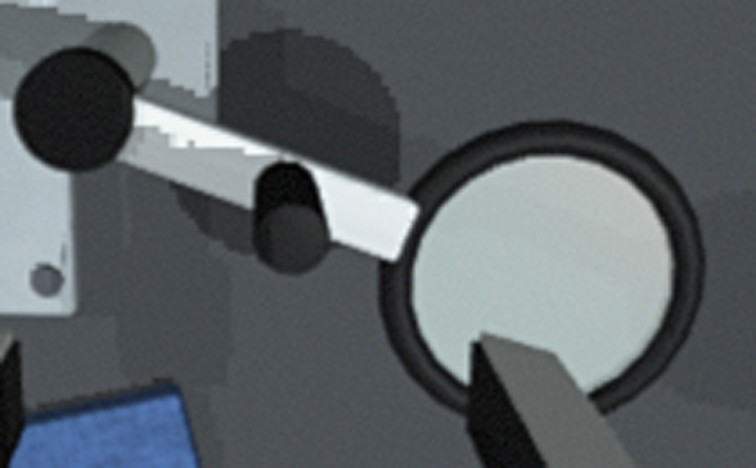

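Request:
{"api": "send_rows", "payload": {"increments": [[0.6,0.01,0.011,-0.002,0],[0.6,0.035,0.011,-0.002,0],[0.6,0.07,0.011,-0.002,0],[0.6,0.1,0.011,-0.002,0],[-0.5,0.1,0.011,-0.002,0]]}}

```text
time: 43.88
tool_pos: [0.6255, 0.1335, 0.1489]
ee_rot: [-3.003, 1.556, -3.034]
wrist_force: [-1.1, -0.2, -1.2]
width: 0.0715
```

Request:
{"api": "send_rows", "payload": {"increments": [[-1,0,0,0,0],[-1,0,0,0,0],[-1,0,0,0,0],[-1,0,0,0,0],[-1,0,0,0,0]]}}

```text
time: 44.3
tool_pos: [0.6315, 0.1346, 0.1604]
ee_rot: [0.167, 1.567, 0.137]
wrist_force: [-0.1, -0.0, 0.2]
width: 0.0385
```

Request:
{"api": "send_rows", "payload": {"increments": [[-1,0,0,0,0],[-1,0,0,0,0],[-1,0,0,0,0],[-1,0,0,0,0],[-1,0,0,0,0]]}}

```text
time: 44.72
tool_pos: [0.6304, 0.1339, 0.1583]
ee_rot: [-1.241, 1.57, -1.27]
wrist_force: [-0.0, -1.9, 1.6]
width: 0.0174
```

```bash
python3 sw.py 0; python3 -c "
from h import *
snap('wrist','w26')"
```

```text
piv [0.60375465 0.07935102]
0.06071585330773006 1.1155585099766692
theta now 2.575936080575369
2.58 [0.6301 0.1332] [ 0.     -0.0007 -0.0003]
2.32 [0.6155 0.1382] [-0.      0.0039 -0.015 ]
2.06 [0.6002 0.1392] [-0.      0.0045 -0.0304]
1.8 [0.585  0.1364] [-0.      0.0011 -0.0455]
1.55 [0.5711 0.1297] [-0.     -0.006  -0.0592]
1.29 [0.5594 0.1197] [-0.     -0.0163 -0.0706]
1.03 [0.5505 0.1071] [ 0.     -0.0292 -0.0791]
0.77 [0.5452 0.0926] [ 0.     -0.0438 -0.0839]
0.52 [0.5438 0.0773] [ 0.     -0.0592 -0.0849]
0.26 [0.5463 0.0621] [ 0.0001 -0.0743 -0.082 ]
0.0 [0.5526 0.048 ] [ 0.0001 -0.0882 -0.0753]
shift [ 0.0013 -0.0794 -0.0831] jaw az 1.541 roll -0.0010 pos [0.6304 0.1339 0.1583] q6 -1.42 F [-0.  -1.9  1.6] w 0.0174 t 44.72
```

View pics/w26.png

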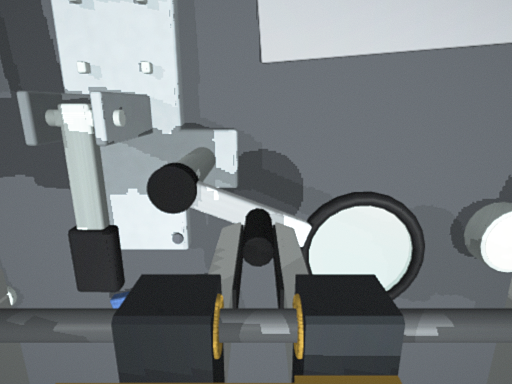

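Knob gripped (17.4 mm). Swinging the magnifier back.

Request:
{"api": "send_rows", "payload": {"increments": [[-1,0,0.002,-0.008,0],[-1,0,0.004,-0.015,0],[-1,0,0.0045,-0.023,0],[-1,0,0.0045,-0.0305,0],[-1,0,0.003,-0.038,0]]}}

```text
time: 45.18
tool_pos: [0.5956, 0.1381, 0.1583]
ee_rot: [-0.038, 1.562, -0.067]
wrist_force: [9.7, -2.1, -2.0]
width: 0.0175
```

Request:
{"api": "send_rows", "payload": {"increments": [[-1,0,-0.002,-0.0075,0],[-1,0,-0.005,-0.0145,0],[-1,0,-0.009,-0.021,0],[-1,0,-0.014,-0.027,0],[-1,0,-0.019,-0.0325,0]]}}

```text
time: 45.6
tool_pos: [0.5601, 0.1251, 0.1582]
ee_rot: [1.229, 1.561, 1.203]
wrist_force: [3.6, 10.7, 0.1]
width: 0.0175
```

```bash
python3 sw.py 0
```

```text
piv [0.60375465 0.07935102]
0.06326104771923388 2.332110466702818
theta now 1.359384123849221
1.36 [0.5624 0.1228] [-0.     -0.0023  0.0023]
1.22 [0.5569 0.1168] [-0.0001 -0.0085 -0.003 ]
1.09 [0.5522 0.1101] [-0.0002 -0.0153 -0.0075]
0.95 [0.5485 0.1028] [-0.0002 -0.0226 -0.011 ]
0.82 [0.5459 0.0951] [-0.0003 -0.0304 -0.0135]
0.68 [0.5443 0.0871] [-0.0004 -0.0384 -0.0149]
0.54 [0.5438 0.079 ] [-0.0005 -0.0466 -0.0152]
0.41 [0.5444 0.0709] [-0.0006 -0.0547 -0.0143]
0.27 [0.5461 0.0629] [-0.0006 -0.0626 -0.0124]
0.14 [0.5488 0.0552] [-0.0007 -0.0702 -0.0095]
0.0 [0.5526 0.048 ] [-0.0007 -0.0773 -0.0055]
shift [ 0.0005 -0.0685 -0.0134] jaw az 1.545 roll 0.0030 pos [0.5601 0.1251 0.1582] q6 -1.43 F [ 3.6 10.7  0.1] w 0.0175 t 45.6
```

Request:
{"api": "send_rows", "payload": {"increments": [[-1,0,-0.008,-0.0065,0],[-1,0,-0.02,-0.012,0],[-1,0,-0.03,-0.0145,0],[-1,0,-0.04,-0.015,0],[-1,0,-0.05,-0.0145,0]]}}

```text
time: 46.02
tool_pos: [0.5314, 0.0779, 0.1581]
ee_rot: [2.73, 1.541, 2.708]
wrist_force: [-31.8, 9.1, 17.2]
width: 0.0122
```

Request:
{"api": "send_rows", "payload": {"increments": [[-1,0,-0.008,0.002,0],[-1,0,-0.015,0.005,0],[-1,0,-0.021,0.0075,0],[-1,0,-0.021,0.0075,0]]}}

```text
time: 46.35
tool_pos: [0.5383, 0.0445, 0.1577]
ee_rot: [-2.732, 1.541, -2.764]
wrist_force: [-29.7, -15.9, 14.8]
width: 0.0011
```

```bash
python3 sw.py 0; python3 -c "
from h import *
w=snap('wrist','w27');t=snap('top');crop(t,'t27',220,130,310,235,6)"
```

```text
piv [0.60375465 0.07935102]
0.07418886894206733 -2.652459406007068
theta now 0.06076868937952007
0.06 [0.5508 0.0512] [-0.0004  0.0071  0.0123]
0.05 [0.551  0.0508] [-0.0004  0.0068  0.0125]
0.05 [0.5511 0.0505] [-0.0004  0.0064  0.0127]
0.04 [0.5513 0.0502] [-0.0004  0.0061  0.0128]
0.04 [0.5515 0.0499] [-0.0004  0.0058  0.013 ]
0.03 [0.5517 0.0496] [-0.0004  0.0055  0.0132]
0.02 [0.5519 0.0492] [-0.0004  0.0052  0.0134]
0.02 [0.552  0.0489] [-0.0004  0.0049  0.0136]
0.01 [0.5522 0.0486] [-0.0004  0.0046  0.0138]
0.01 [0.5524 0.0483] [-0.0004  0.0043  0.014 ]
0.0 [0.5526 0.048 ] [-0.0004  0.004   0.0142]
shift [0.0004 0.0127 0.0063] jaw az 1.538 roll -0.0035 pos [0.5383 0.0445 0.1577] q6 -1.55 F [-29.7 -15.9  14.8] w 0.0011 t 46.35
```

View pics/w27.png

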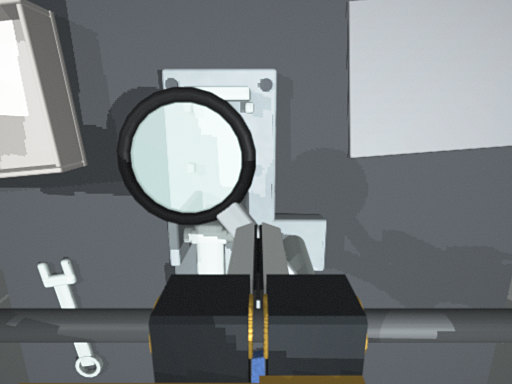

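The knob slipped out of the fingers and they press against it from the −x side. I'll back off, rise and check the angle.

Request:
{"api": "send_rows", "payload": {"increments": [[-1,0,0,-0.01,0],[-1,0,0,-0.018,0],[-1,0,0,-0.022,0],[-1,-0.03,0,-0.022,0],[-1,-0.065,0,-0.022,0]]}}

```text
time: 46.87
tool_pos: [0.5261, 0.0513, 0.2198]
ee_rot: [3.019, 1.563, 2.99]
wrist_force: [1.3, -1.0, 1.6]
width: 0.0005
```

Request:
{"api": "send_rows", "payload": {"increments": [[-1,-0.035,0,0,0],[-1,-0.035,0,0,0],[-1,-0.035,0,0,0],[-1,-0.035,0,0,0]]}}

```text
time: 47.2
tool_pos: [0.5284, 0.051, 0.2573]
ee_rot: [1.882, 1.57, 1.854]
wrist_force: [-0.1, 0.4, -0.2]
width: 0.0004
```

Run:
```python
from pose import *
w=snap('wrist','w28');t=snap('top');crop(t,'t28',220,130,310,235,6)
go([.545,.05,.25],1.543)
```

```text
shift [ 0.0057 -0.0003  0.0174] jaw az 1.542 roll -0.0011 pos [0.5276 0.0508 0.2557] q6 -1.55 F [-0.3 -0.5  0.7] w 0.0003 t 47.3
```

View pics/w28.png

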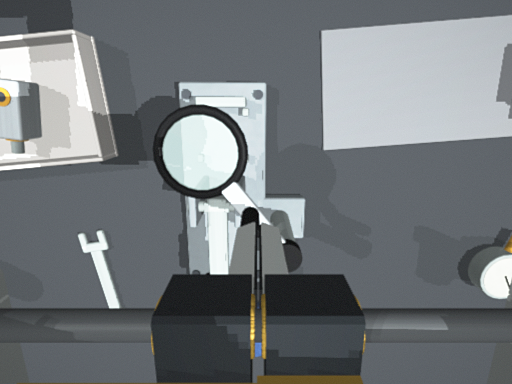

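View pics/t28.png

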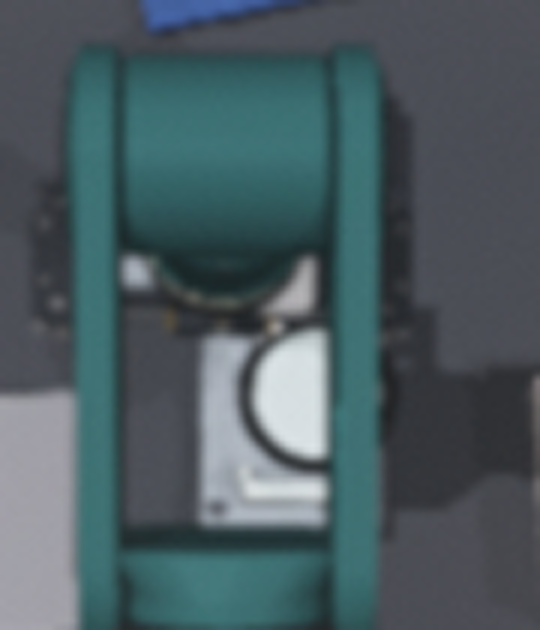

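```bash
cat > lens.py <<'E'
from pose import *
import sys
w=snap('wrist'); u,v=float(sys.argv[1]),float(sys.argv[2])
p=onz(w,u,v,.13)[:2]; piv=np.array([.604,.0795]); d=p-piv
th=np.arctan2(-.075,-.115)-.028-np.arctan2(d[1],d[0]); print(p,np.hypot(*d),"theta",(th+1)%(2*np.pi)-1)
E
python3 lens.py 200 152
```

```text
[ 0.49168284 -0.00402206] 0.13996813580407738 theta -0.08950784993516114
```

θ is about −0.09 by the wrist view, inside tolerance. I'll move the arm away and check with the fixed cameras.

Request:
{"api": "send_rows", "payload": {"increments": [[-1,-0.03,0,0,0],[-1,-0.05,0.02,-0.03,0],[-1,-0.05,0.05,-0.06,0],[-1,-0.05,0.08,-0.085,0],[-1,-0.05,0.11,-0.11,0]]}}

```text
time: 47.77
tool_pos: [0.4202, 0.1645, 0.307]
ee_rot: [3.084, 1.569, 3.053]
wrist_force: [1.2, 1.2, -0.3]
width: 0.0003
```

Request:
{"api": "send_rows", "payload": {"increments": [[-1,0,0.035,-0.015,0],[-1,0,0.07,-0.03,0],[-1,0,0.105,-0.045,0],[-1,0,0.14,-0.06,0],[-1,0,0.175,-0.07,0]]}}

```text
time: 48.18
tool_pos: [0.3549, 0.3421, 0.3068]
ee_rot: [-2.625, 1.569, -2.654]
wrist_force: [1.2, 1.2, 0.3]
width: 0.0001
```

Request:
{"api": "send_rows", "payload": {"increments": [[-1,0,0.03,0,0],[-1,0,0.06,0,0],[-1,0,0.08,0,0],[-1,0,0.08,0,0]]}}

```text
time: 48.52
tool_pos: [0.3581, 0.4235, 0.3045]
ee_rot: [-2.614, 1.566, -2.639]
wrist_force: [-0.6, -1.1, -0.7]
width: 0.0004
```

Run:
```python
from pose import *
t=snap('top','t29');s=snap('scene','s29');crop(t,'t29c',220,100,310,235,4);crop(s,'s29c',110,150,390,290,2.8)
go([.545,.05,.25],1.543)
```

```text
shift [ 0.0567 -0.3649  0.1968] jaw az 1.543 roll -0.0004 pos [0.3587 0.4205 0.306 ] q6 -0.78 F [-0.4 -0.7 -0.9] w 0.0003 t 48.62
```

View pics/t29.png

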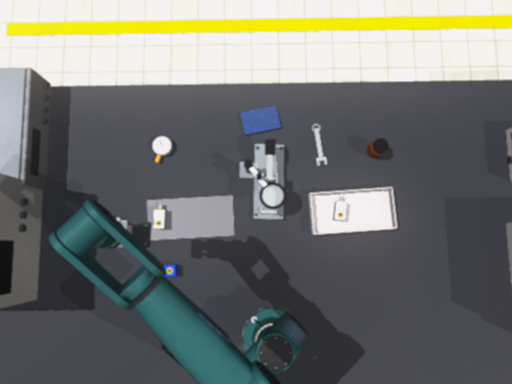

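View pics/t29c.png

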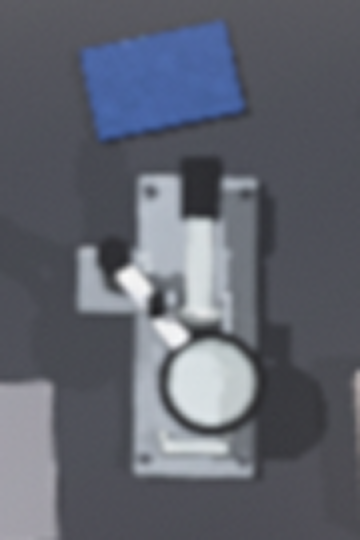

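View pics/s29c.png

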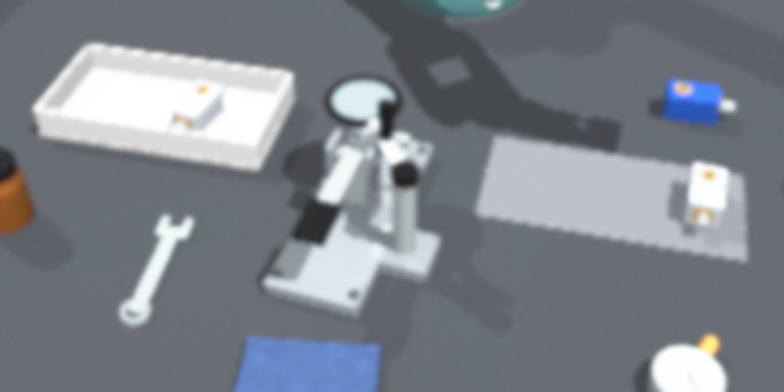

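Run:
```python
from pose import *
t=snap('top');s=snap('scene')
p=onz(t,220+212/4,100+382/4,.13)
print("lens top",p, tri(t,(220+212/4,100+382/4),s,(110+364/2.8,150+103/2.8)))
k=onz(t,220+156/4,100+302/4,.18); print("knob",k)
for piv in ([.604,.0795],[.606,.078],[.6087,.0802]):
    d=p[:2]-piv; th=np.arctan2(-.075,-.115)-.028-np.arctan2(d[1],d[0]); print(np.hypot(*d),(th+1)%(2*np.pi)-1)
    d=k[:2]-piv; th=np.arctan2(-.075,-.115)-.028-np.arctan2(d[1],d[0]); print(np.hypot(*d),(th+1)%(2*np.pi)-1)
```

```text
lens top [ 0.49481732 -0.00492469  0.13      ] (array([ 0.49492333, -0.00312359,  0.1243216 ]), np.float64(0.004268597803281958))
knob [0.55601461 0.04258389 0.18      ]
0.1380158891601536 -0.10830919984921827
0.060542517545505534 -0.1058495828283923
0.13870145027236866 -0.09093260952491056
0.06126042494894203 -0.06652540539374163
0.14218114294748216 -0.09198253184527516
0.0647357832389599 -0.07014248377669619
```

Both fixed cameras put the lens about 14 mm from the cradle centre, which is θ ≈ −0.1 with a limit of ±0.2. The lever is up, valve 1 is on the mat at (159,217), and valve 2 is in the box at (341,209). Jar, gauge, wrench and notebook have not moved. Handing in.

Run:
```python
from bench import robot
print(robot.close_job())
```

```text
the job is handed in; nothing more can be done
None
```

I tested both valves on the mat (there was no third) and handed the job in at about 49 s; it reported no verdict.

- **Magnifier:** I first swung it clear of the cradle, to about 2.6 rad.
- **Valve 1 (left):** it went firm about 23 mm down at the pad (17 N held), so it is sound. It lies flat on the mat.
- **Valve 2:** it went firm about 40 mm down (15–16 N held), so it is worn. It lies flat in the scrap box.

**Last checks:** the top and scene pictures show the lever up, the jar, gauge, wrench and notebook where they were, and the arm clear of everything.

**What went wrong:**
- Valve 1 tilted in the grip on its way to the cradle. I levelled it against the cradle floor before pressing, with up to about 29 N at the wrist.
- The knob slipped out of the fingers near the end of the return swing and was pushed along, with about 35 N at the wrist. The magnifier stopped slightly past centre, at about −0.1 rad. The wrist view gave −0.09 and the top view −0.07 to −0.11; the limit is ±0.2. I left it there.

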